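# Lay up the table caddy for dinner

### The job

Get the wooden table caddy ready for dinner: put the pepper mill, the salt shaker, the tea light and the matchbox each down into the insert made for it (mill in the widest well, salt in the narrower deep well, tea light in the shallow round recess, matchbox flat in the rectangular one), keeping the mill and shaker upright all the way. The spice jars look much like the salt but belong to the cook: leave them standing where they are.

Things in the scene. Friction and masses are not known exactly. Their poses are not given: they have to be found in the camera images.
- pepper_mill: Turned wooden pepper mill with a round head and small steel knob, 58 mm in diameter at the foot, 170 mm tall; the head is about 49 mm across, well gripped 125 to 140 mm above the foot. Loose, upright, about 0.18 kg. Origin: centre of its underside, z up.
- salt_shaker: Clear glass salt shaker with white salt inside and a pale grey domed cap with holes, 44 mm in diameter, 90 mm tall (the upper 16 mm, the cap, narrows to 34 mm). Loose, upright, 0.1 kg. Origin: centre of its underside, z up.
- tea_light: Tea light in a white-grey metal cup, 38 mm in diameter, 15 mm tall. Loose, 15 g. Origin: centre of its underside, z up.
- matchbox: Red matchbox lying flat, with a cream and yellow label with a round spot on top and dark striking strips on its long sides: 38 mm (its x) by 56 mm (its y), 17 mm thick. Loose, 30 g. Origin: centre of its underside, z up.
- insert_mill: Caddy insert with the widest round well: 72 mm in diameter, 22 mm deep. Fixed. Pale wooden block 82 x 82 x 28 mm, its top 35 mm above the worktop. Origin: centre of the block's underside, 7 mm above the worktop; z up; x and y along the block's sides; well floor 6 mm above the origin.
- insert_salt: Caddy insert with the narrower deep round well: 57 mm in diameter (the mill does not fit), 22 mm deep. Fixed. Origin and axes as for insert_mill; well floor 6 mm above the origin. The four inserts lie in a row along their y, 83 mm apart, in an order that varies, in a low dark-wood tray (the caddy) 99 x 348 mm, walls 8 mm thick and 30 mm high.
- insert_light: Caddy insert with a shallow round recess: 52 mm in diameter, 6 mm deep. Fixed. Origin and axes as for insert_mill; recess floor 22 mm above the origin. Close behind the caddy stands a microwave, 285 mm high, its handle out to about x = 0.53; behind x = 0.60 a wall cabinet hangs 450 mm above the worktop: keep wide swings clear of both.
- insert_match: Caddy insert with a shallow rectangular recess: 53 mm along the insert's x, 73 mm along its y, 6 mm deep. Fixed. Origin and axes as for insert_mill; recess floor 22 mm above the origin.
- yellow_jar: Look-alike, not for the caddy: glass spice jar with a yellow cap and a label, 45 mm in diameter, 98 mm tall, standing just behind the things. Loose, 0.11 kg. Origin: centre of its underside, z up.
- green_jar: Look-alike, not for the caddy: glass spice jar with a green cap and a label, 41 mm in diameter, 108 mm tall, standing just behind the things. Loose, 0.11 kg. Origin: centre of its underside, z up.
Mind the look-alikes: they are no part of the job. Leave any turquoise look-alike of the salt_shaker alone.

How it is judged:
At the end, for the whole second after the job is handed in: Pepper mill, salt shaker, tea light and matchbox each rest on the floor of their own insert's well or recess (centre within 11 mm of the insert's centre, no more than 3 mm above the floor), upright or flat within 0.1 rad and at rest; both spice jars stand upright within 30 mm of where they stood (horizontal distance between pepper_mill and insert_mill below 0.011 m and z of pepper_mill in the frame of insert_mill between 0.002 and 0.009 m and angle between each of pepper_mill, salt_shaker, tea_light, matchbox, yellow_jar, green_jar's own z axis and vertical below 0.1 rad and linear speed of each of pepper_mill, salt_shaker, tea_light, matchbox below 0.02 m/s and horizontal distance between salt_shaker and insert_salt below 0.011 m and z of salt_shaker in the frame of insert_salt between 0.002 and 0.009 m and horizontal distance between tea_light and insert_light below 0.011 m and z of tea_light in the frame of insert_light between 0.018 and 0.025 m and horizontal distance between matchbox and insert_match below 0.011 m and z of matchbox in the frame of insert_match between 0.018 and 0.025 m and distance of each of yellow_jar, green_jar from where it was at the start of the episode below 0.03 m); the robot touches nothing.
It fails at once if the pepper mill or the salt shaker is tipped over (more than 0.6 rad) (angle between any of pepper_mill, salt_shaker's own z axis and vertical above 0.6 rad).
It fails at once if a spice jar is moved more than 30 mm or knocked over (distance of any of yellow_jar, green_jar from where it was at the start of the episode above 0.03 m or angle between any of yellow_jar, green_jar's own z axis and vertical above 0.5 rad).
It also fails if it takes over 128 s, if anything falls off the work surface, if the arm or the gripper's body presses on something with over 40 N, if the wrist force passes 120 N, or if a joint passes its speed limit or range.

### The arm

A 7-joint arm with a two-finger parallel gripper is mounted at the origin on a cart in front of the work surface, level with it; the furniture and walls round the work are solid. World frame = base frame: x ahead of the robot, y to its left, z up, the work surface at z = 0. Lengths are in m, angles in rad, forces in N, time in s.
With the tool pointing down it reaches from about 0.425 to 0.875 m from the base axis. Payload 8.4 kg.
Tool frame: the origin (TCP) lies midway between the tips of the shut fingers; the grasp point (between the pads) lies 19 mm behind it; y points along the fingers, z is the direction in which the jaws open and shut, and the axes are right-handed (so a half turn about y gives the same grasp; the last joint's range is limited). The gripper opens to 85 mm and grips with 20 to 120 N. Pads are 22 mm wide; open, the fingers measure 114 mm over their backs; the gripper's body (76 mm by 85 mm) begins 54 mm behind the grasp point. The pads swing forward as they close: fully open they stand 13 mm farther back than shut.
Start: joints at [1.175, 0.333, 0.04, 1.465, -0.013, 1.343, -0.059], TCP at [0.19, -0.622, 0.231] pointing down, gripper open.
Joint ranges: [-2.58, 2.58], [-0.38, 2.09], [-1.3, 1.39], [0.25, 2.4], [-1.5, 4.64], [0.08, 2.09], [-2.65, 2.65]. Speed limits (rad/s): [2.22, 2.22, 2.79, 2.79, 3.14, 3.14, 3.14].

### API

Orientations are given as a unit quaternion [x, y, z, w].
In Python, from cell import arm, grab_frame, camera_model, ticket gives the robot as it stands.
- The arm moves only by the shell command python3 -m jog 'ROWS'. ROWS is JSON, a list that holds one entry, the list of rows, each a list of 5 numbers: the opening, from 0 (shut) to 1 (fully open), then the shift along the tool's x, y, z in m, then the turn about the tool's y in rad. A call has 1 to 8 rows; each row is the pose to reach, as a shift and turn from the pose commanded when the call began, along the tool's axes at that moment; what a row does not reach only later rows make up. A row lasts 1/10 s, in which the tool goes at most 50 mm and 8.59 degrees, less where a joint would pass 70% of its speed; a pose out of reach is approached as far as the arm can. A call with a gripper value outside its range is refused whole. The fingers move at their own pace and stop on an object; the grip force is fixed at half the most. Time passes only in rows, so rows that repeat a pose let the fingers close. It gives the time, the measured TCP pose, the force and the opening at its end, in the units of the state.
- arm.state(): the state, without advancing time (a new reading comes with each control period).
- grab_frame(name): name is "scene" or "top" or "wrist"; returns the picture (384x512x3 uint8, red, green, blue); there is no depth.
- camera_model(name): a dict with "K" (3x3 intrinsics, pixels), "k1" (the pictures are not rectified: a ray, as slopes to the right and down, at radius r is drawn at 1 + k1 r^2 times it, then the intrinsics apply), "extrinsics" (4x4, takes a point from camera to world coordinates). Camera axes: x right, y up, looking along -z (the intrinsics and any distortion apply to the point x, -y, -z); pixel columns grow to the right and rows downward; lengths in m; the calibration is good to about 2 mm. A picture is of the moment at which its call begins: read the wrist's pose just before it. camera_model takes no time and is no camera call; for the wrist camera it gives the pose at the moment of the call.
- ticket.sign_off(): hands the job in, once; it reports no verdict.
The state is a dict: "time_s": time; "joint_pos": joint angles; "joint_vel": joint speeds; "effort": joint torques, N m; "position": TCP position; "orientation": TCP orientation; "force": force on the tool from outside, world axes, zero at the start; "ft_torque": the same for the moment, N m; "width": finger opening in m.
Only numpy, scipy, OpenCV 4.12 (cv2) and the standard library are available. Lean on these libraries where they do the work, as an engineer would, in place of code of your own. Each camera call takes 0.05 s, during which the arm holds its last target.

## Working session

There is one attempt and no reset: what is moved stays moved. The work goes in short steps, Python scripts to look and compute and a shell command to move; the robot and the scene stay as the last step left them, time stands still between calls to the robot, and variables do not carry over. Pictures are saved under pics/ and viewed, and the job is handed in when it is done.

```bash
mkdir -p pics; ls
python3 - <<'E'
from cell import arm, grab_frame, camera_model, ticket
import cv2
s=arm.state(); print({k:(s[k]) for k in ('time_s','position','orientation','force','width')})
for n in ("scene","top","wrist"):
    m=camera_model(n); print(n,m)
    im=grab_frame(n); cv2.imwrite(f"pics/{n}0.png",im[:,:,::-1])
E
```

```text
pics
{'time_s': 0.0, 'position': array([ 0.18991534, -0.62115126,  0.23043135]), 'orientation': array([-0.10466627,  0.6998936 , -0.69877841,  0.1044158 ]), 'force': array([-0.22859269, -1.02436247, -0.77702242]), 'width': 0.08532099445966312}
scene {'K': array([[362.39307328,   0.        , 255.59970479],
       [  0.        , 362.39307328, 189.98395795],
       [  0.        ,   0.        ,   1.        ]]), 'k1': 0.0009542084867634256, 'extrinsics': array([[ 0.73405137,  0.33204642, -0.59237974, -0.09213869],
       [-0.67886678,  0.33623708, -0.65275151, -0.61314373],
       [-0.01756377,  0.88130006,  0.47223057,  0.53769344],
       [ 0.        ,  0.        ,  0.        ,  1.        ]])}
top {'K': array([[352.01791491,   0.        , 256.26437364],
       [  0.        , 352.01791491, 192.50645592],
       [  0.        ,   0.        ,   1.        ]]), 'k1': 0.008692963640631638, 'extrinsics': array([[-0.06581821,  0.97318634, -0.22040036,  0.32728394],
       [-0.99782398, -0.06505691,  0.0107191 ,  0.0359077 ],
       [-0.00390688,  0.22062628,  0.97535059,  0.90162659],
       [ 0.        ,  0.        ,  0.        ,  1.        ]])}
wrist {'K': array([[337.46020716,   0.        , 253.93232813],
       [  0.        , 337.46020716, 188.34039124],
       [  0.        ,   0.        ,   1.        ]]), 'k1': -0.06050345481407289, 'extrinsics': array([[ 2.92432778e-01,  9.03802015e-01,  3.12449977e-01,
         2.70850947e-01],
       [-9.56285683e-01,  2.76681348e-01,  9.46843390e-02,
        -5.96164184e-01],
       [-8.73184280e-04, -3.26480244e-01,  9.45203623e-01,
         3.72928215e-01],
       [ 0.00000000e+00,  0.00000000e+00,  0.00000000e+00,
         1.00000000e+00]])}
```

View pics/scene0.png

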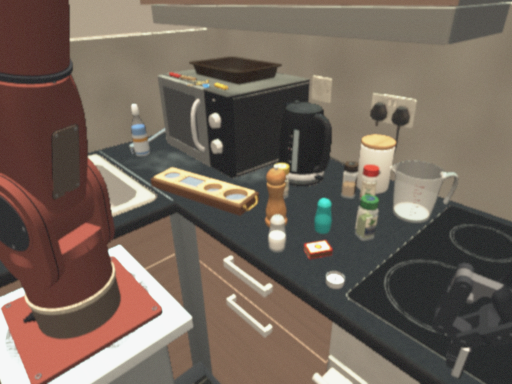

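View pics/top0.png

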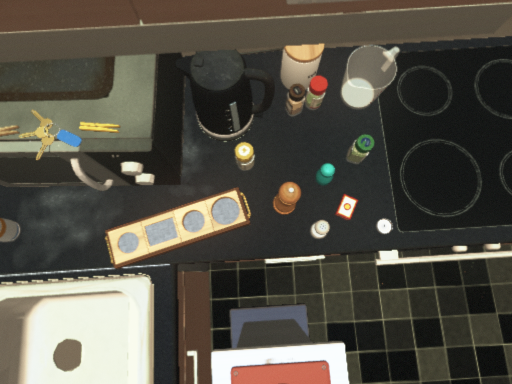

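View pics/wrist0.png

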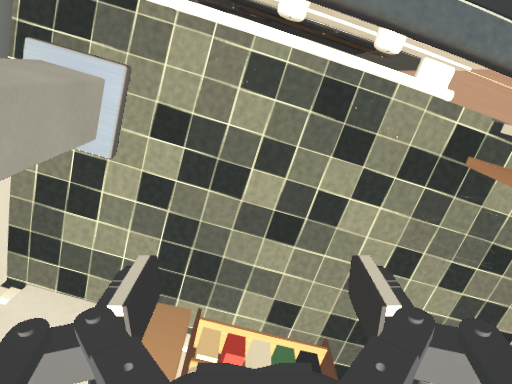

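Candidates for the salt in the top view are the white-capped shaker at (319,229), the turquoise one at (326,174), the yellow jar at (245,155) and the green jar at (361,149). The white-capped one, with its clear glass and pale grey dome, fits the description. I'll confirm it and the inserts in enlarged crops.

Run:
```python
import cv2
im=cv2.imread('pics/top0.png')
cv2.imwrite('pics/c1.png',cv2.resize(im[180:275,95:260],None,fx=4.8,fy=4.8,interpolation=cv2.INTER_CUBIC))
cv2.imwrite('pics/c2.png',cv2.resize(im[130:250,225:405],None,fx=4.4,fy=4.4,interpolation=cv2.INTER_CUBIC))
```

```text
(no output)
```

View pics/c1.png

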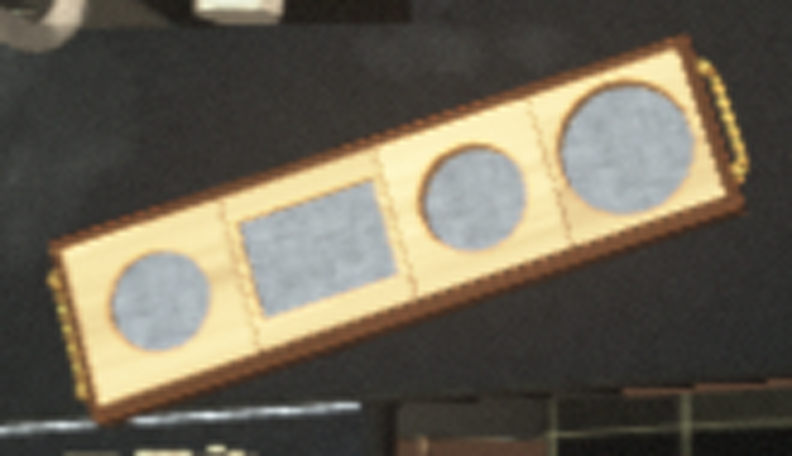

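View pics/c2.png

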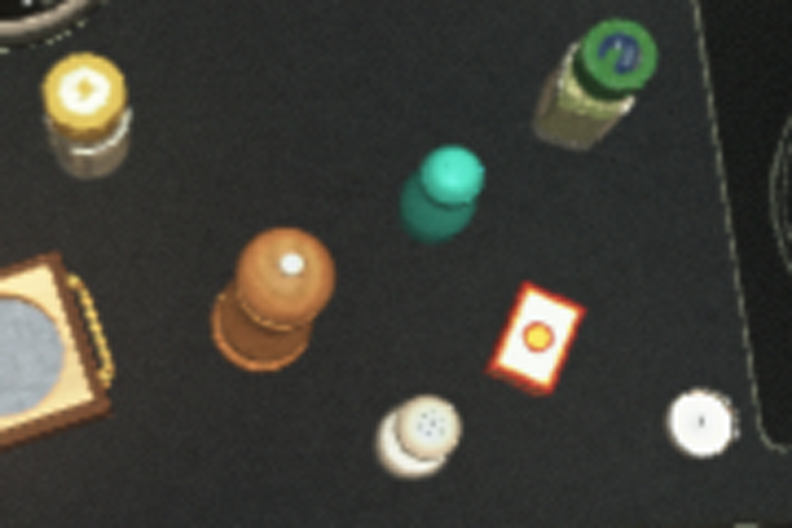

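```bash
cat > h.py <<'E'
import numpy as np, cv2
from cell import arm, grab_frame, camera_model, ticket
def pix2w(m,u,v,z):
    K=m['K'];E=m['extrinsics']
    x=np.array([(u-K[0,2])/K[0,0],(v-K[1,2])/K[1,1]]); d=x.copy()
    for _ in range(20): d=x/(1+m['k1']*(d@d))
    r=E[:3,:3]@np.array([d[0],-d[1],-1]); o=E[:3,3]
    t=(z-o[2])/r[2]; return o+t*r
def w2pix(m,p):
    E=m['extrinsics'];c=E[:3,:3].T@(np.asarray(p)-E[:3,3])
    d=np.array([c[0],-c[1]])/-c[2]; d=d*(1+m['k1']*(d@d)); K=m['K']
    return K[0,0]*d[0]+K[0,2],K[1,1]*d[1]+K[1,2]
E
python3 - <<'E'
from h import *
m=camera_model('top')
def c1(u,v):return ((u+.5)/4.8-.5+95,(v+.5)/4.8-.5+180)
def c2(u,v):return ((u+.5)/4.4-.5+225,(v+.5)/4.4-.5+130)
L=[('light',c1(160,300),.035),('match_i',c1(320,248),.035),('salt_i',c1(473,197),.035),('mill_i',c1(627,147),.035),
('mill',c2(292,264),.170),('mill_foot',c2(264,318),.0),('saltcap',c2(430,425),.088),('tea',c2(702,423),.015),('mbox',c2(537,337),.017),
('mb1',c2(528,285),.017),('mb2',c2(583,312),.017),('mb3',c2(545,392),.017),('mb4',c2(490,370),.017),
('yel',c2(85,92),.098),('grn',c2(620,55),.108),('teal',c2(453,172),.09)]
P={}
for n,p,z in L:
    P[n]=pix2w(m,*p,z); print(n,np.round(P[n],4), 'R',round(float(np.hypot(*P[n][:2])),3))
d=P['light']-P['mill_i'];print(np.hypot(*d[:2])/3,np.degrees(np.arctan2(d[1],d[0])))
s=arm.state(); from scipy.spatial.transform import Rotation as R
print(R.from_quat(s['orientation']).as_matrix().round(3), s['time_s'])
E
```

```text
light [0.4199 0.3478 0.035 ] R 0.545
match_i [0.441  0.2663 0.035 ] R 0.515
salt_i [0.4622 0.1873 0.035 ] R 0.499
mill_i [0.483  0.1067 0.035 ] R 0.495
mill [ 0.494  -0.0465  0.17  ] R 0.496
mill_foot [ 0.5011 -0.0462  0.    ] R 0.503
saltcap [ 0.4211 -0.1205  0.088 ] R 0.438
tea [ 0.4204 -0.29    0.015 ] R 0.511
mbox [ 0.4761 -0.2014  0.017 ] R 0.517
mb1 [ 0.5071 -0.2     0.017 ] R 0.545
mb2 [ 0.489  -0.2299  0.017 ] R 0.54
mb3 [ 0.4438 -0.2021  0.017 ] R 0.488
mb4 [ 0.4586 -0.1721  0.017 ] R 0.49
yel [0.6142 0.0499 0.098 ] R 0.616
grn [ 0.6121 -0.2407  0.108 ] R 0.658
teal [ 0.5577 -0.1474  0.09  ] R 0.577
0.08308984262732087 104.66352689519938
[[-0.956 -0.     0.292]
 [-0.292  0.001 -0.956]
 [ 0.    -1.    -0.001]] 0.15
```

The crop confirms the white, holed cap at (319,226) as the salt. The turquoise shaker and the two jars stay where they are. The inserts from left to right are light, match, salt (a deep wall shows) and mill, and the 83.1 mm spacing agrees with the description. I'll start with the tea light.

```bash
cat >> h.py <<'E'
from scipy.spatial.transform import Rotation as Rot
import sys
def plan(x,y,z,yaw=None):
    s=arm.state(); R=Rot.from_quat(s['orientation']).as_matrix(); p=s['position']
    cur=np.degrees(np.arctan2(R[1,2],R[0,2]))
    d=R.T@(np.array([x,y,z])-p)
    turn=0 if yaw is None else -np.radians((yaw-cur+180)%360-180)
    rad=np.degrees(np.arctan2(p[1],p[0]))
    print('t %.2f pos'%s['time_s'],p.round(4),'yaw %.1f'%cur,'j7 %.2f'%s['joint_pos'][6],'w %.4f'%s['width'],'F',s['force'].round(1))
    print('shift',d.round(4),'rows>=%.1f'%(np.linalg.norm(d)/.05),'turn %.3f rows>=%.1f'%(turn,abs(turn)/.15))
def snap(n,name,box=None,f=1):
    im=grab_frame(n)[:,:,::-1]
    if box: im=im[box[1]:box[3],box[0]:box[2]]
    if f!=1: im=cv2.resize(im,None,fx=f,fy=f,interpolation=cv2.INTER_CUBIC)
    cv2.imwrite('pics/'+name+'.png',im)
if __name__=='__main__': plan(*map(float,sys.argv[1:]))
E
python3 h.py .4204 -.29 .15
```

```text
t 0.15 pos [ 0.19   -0.6213  0.2306] yaw -73.0 j7 -0.06 w 0.0856 F [ 0.8 -0.1 -0.2]
shift [-0.3172  0.0809 -0.2493] rows>=8.2 turn 0.000 rows>=0.0
```

```bash
python3 -m jog '[[[1,-0.04,0,-0.03,0],[1,-0.08,0,-0.06,0],[1,-0.12,0.01,-0.09,0],[1,-0.16,0.02,-0.12,0],[1,-0.2,0.03,-0.15,0],[1,-0.23,0.05,-0.18,0],[1,-0.27,0.07,-0.21,0],[1,-0.31,0.08,-0.24,0]]]'; python3 -m jog '[[[1,0,0,0,0],[1,0,0,0,0],[1,0,0,0,0]]]'; python3 h.py .4204 -.29 .15; python3 -c "
from h import *
m=camera_model('wrist');snap('wrist','w1');print(w2pix(m,(.4204,-.29,.015)))"
```

```text
time_s: 0.95
position: [0.4134, -0.3034, 0.1509]
orientation: [-0.105, 0.7, -0.699, 0.104]
force: [1.4, -0.1, 0.8]
width: 0.0855
time_s: 1.25
position: [0.413, -0.3061, 0.1524]
orientation: [0.104, -0.699, 0.7, -0.104]
force: [0.5, 0.7, -0.0]
width: 0.0853
t 1.25 pos [ 0.413  -0.3061  0.1524] yaw -73.1 j7 -0.75 w 0.0853 F [ 0.5  0.7 -0. ]
shift [-0.0118  0.0024 -0.0133] rows>=0.4 turn 0.000 rows>=0.0
(np.float64(238.68044300839364), np.float64(162.0377243701615))
```

View pics/w1.png

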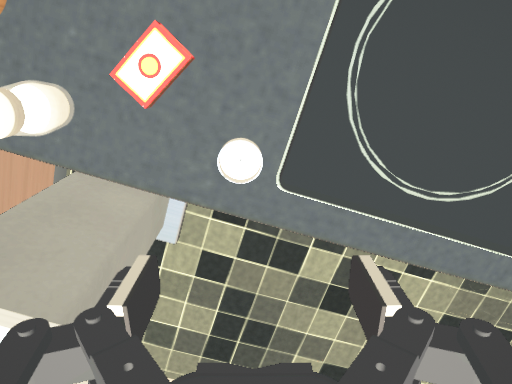

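The wrist view shows the tea light at (240,160), where (239,162) was predicted, and the matchbox at (150,66). I'll refine the positions from this view.

Run:
```python
from h import *
m=camera_model('wrist')
for p in [(240.5,160.5,.015),(151,64.5,.017),(157,21,.017),(194,57,.017),(147,107,.017),(110,74,.017)]: print(pix2w(m,*p).round(4))
plan(.4215,-.2895,.06)
```

```text
[ 0.422  -0.2914  0.015 ]
[ 0.4767 -0.2026  0.017 ]
[ 0.5089 -0.2003  0.017 ]
[ 0.4916 -0.2337  0.017 ]
[ 0.4436 -0.2062  0.017 ]
[ 0.4606 -0.1724  0.017 ]
t 1.30 pos [ 0.4129 -0.3065  0.1525] yaw -73.1 j7 -0.75 w 0.0855 F [-1.   0.4 -0.2]
shift [-0.0132  0.0925 -0.0138] rows>=1.9 turn 0.000 rows>=0.0
```

```bash
python3 -m jog '[[[0.7,-0.013,0.04,-0.014,0],[0.7,-0.013,0.08,-0.014,0],[0.7,-0.013,0.11,-0.014,0],[0.7,-0.013,0.11,-0.014,0],[0.7,-0.013,0.11,-0.014,0]]]'; python3 h.py .4215 -.2905 .006;  python3 -c "
from h import *
snap('wrist','w2')"
```

```text
time_s: 1.8
position: [0.4216, -0.2889, 0.043]
orientation: [-0.104, 0.699, -0.699, 0.104]
force: [-0.1, 0.0, 0.8]
width: 0.06
t 1.80 pos [ 0.4216 -0.2889  0.043 ] yaw -73.1 j7 -0.83 w 0.0600 F [-0.1  0.   0.8]
shift [0.0005 0.037  0.0015] rows>=0.7 turn 0.000 rows>=0.0
```

View pics/w2.png

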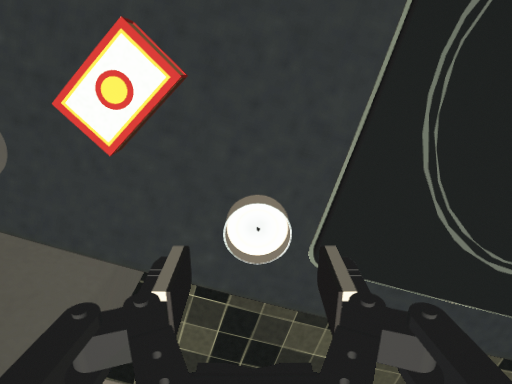

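The tea light at (257,229) is centred between the fingers, so I'll go down and grip.

```bash
python3 -m jog '[[[0.7,0,0.02,0.001,0],[0.7,0,0.037,0.001,0],[0.7,0,0.037,0.001,0],[0.3,0,0.037,0.001,0],[0.3,0,0.037,0.001,0],[0.3,0,0.037,0.001,0],[0.3,0,0.037,0.001,0],[0.3,0,0.037,0.001,0]]]'; python3 h.py .4215 -.2905 .006;  python3 -c "
from h import *
snap('wrist','w3');m=camera_model('wrist');print(w2pix(m,(.4215,-.2905,.015)),w2pix(m,(.4215,-.2905,.0)))"
```

```text
time_s: 2.65
position: [0.4233, -0.2898, 0.0076]
orientation: [0.104, -0.699, 0.7, -0.105]
force: [-1.7, 1.0, 8.0]
width: 0.0349
t 2.65 pos [ 0.4233 -0.2898  0.0076] yaw -73.0 j7 -0.84 w 0.0349 F [-1.7  1.   8. ]
shift [0.002  0.0016 0.0001] rows>=0.1 turn 0.000 rows>=0.0
(np.float64(255.10440809962435), np.float64(269.8999712721078)) (np.float64(254.91924218013057), np.float64(253.5456270977424))
```

View pics/w3.png

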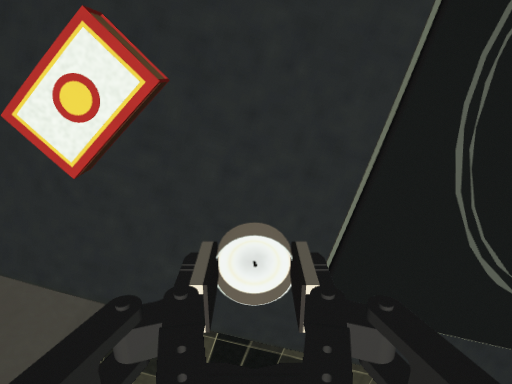

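```bash
python3 -m jog '[[[0.3,0,-0.002,0,0],[0.3,0,-0.002,0,0],[0.3,0,-0.002,0,0]]]';python3 -m jog '[[[0.3,0,-0.02,0,0],[0.3,0,-0.04,0,0],[0.3,0,-0.06,0,0],[0.3,0,-0.06,0,0],[0.3,0,-0.06,0,0]]]'; python3 h.py .4215 -.2905 .006;  python3 -c "
from h import *
snap('wrist','w4');snap('scene','s4',(230,100,400,300),3)"
```

```text
time_s: 3.0
position: [0.4225, -0.2891, 0.0079]
orientation: [0.104, -0.699, 0.7, -0.105]
force: [-0.0, -0.1, -0.6]
width: 0.0347
time_s: 3.5
position: [0.4223, -0.289, 0.0674]
orientation: [0.104, -0.699, 0.699, -0.105]
force: [-0.8, 0.0, -0.1]
width: 0.0344
t 3.50 pos [ 0.4223 -0.289   0.0674] yaw -73.0 j7 -0.82 w 0.0344 F [-0.8  0.  -0.1]
shift [0.0012 0.0614 0.0011] rows>=1.2 turn 0.000 rows>=0.0
```

View pics/w4.png

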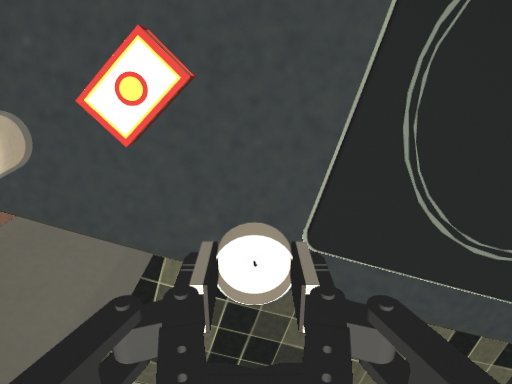

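View pics/s4.png

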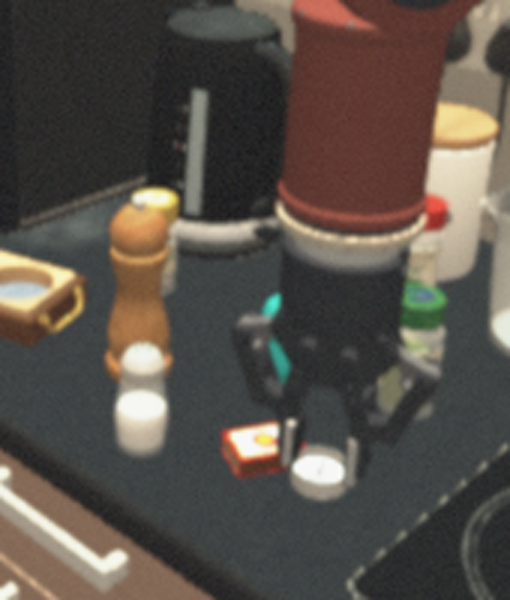

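```bash
python3 -c "
import cv2
im=cv2.imread('pics/w4.png')[210:340,170:340]
cv2.imwrite('pics/w4c.png',cv2.resize(im,None,fx=4.5,fy=4.5,interpolation=cv2.INTER_CUBIC))
from h import *
m=camera_model('wrist');s=arm.state();R=Rot.from_quat(s['orientation']).as_matrix();p=s['position']
for dx in (-.011,0,.011):
  for back in (-.006,0,.003,.006,.02): print(dx,back,[np.round(w2pix(m,p+R@np.array([dx,-back,sz])),0).tolist() for sz in (-.019,.019)])
"
```

```text
-0.011 -0.006 [[216.0, 232.0], [294.0, 232.0]]
-0.011 0 [[214.0, 237.0], [295.0, 237.0]]
-0.011 0.003 [[214.0, 240.0], [296.0, 240.0]]
-0.011 0.006 [[213.0, 244.0], [297.0, 244.0]]
-0.011 0.02 [[209.0, 260.0], [301.0, 260.0]]
0 -0.006 [[217.0, 252.0], [293.0, 252.0]]
0 0 [[215.0, 258.0], [294.0, 258.0]]
0 0.003 [[215.0, 261.0], [295.0, 261.0]]
0 0.006 [[214.0, 265.0], [296.0, 265.0]]
0 0.02 [[210.0, 282.0], [299.0, 282.0]]
0.011 -0.006 [[217.0, 271.0], [292.0, 271.0]]
0.011 0 [[216.0, 277.0], [293.0, 277.0]]
0.011 0.003 [[216.0, 281.0], [294.0, 281.0]]
0.011 0.006 [[215.0, 284.0], [295.0, 284.0]]
0.011 0.02 [[212.0, 303.0], [298.0, 303.0]]
```

View pics/w4c.png

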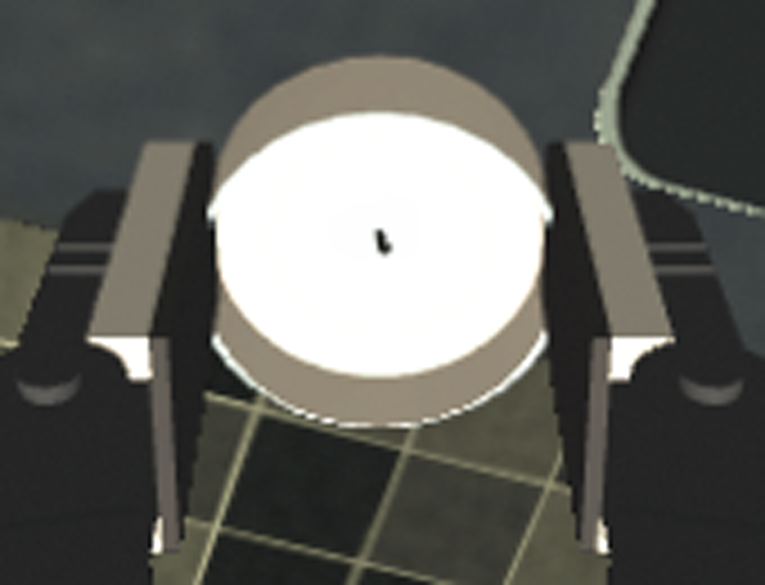

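The tea light is held centred, with the tips about 11 mm above its underside, which clears the insert rim. Next I'll lift it and carry it over.

```bash
python3 -m jog '[[[0.3,0,-0.05,0,0],[0.3,0,-0.1,0,0],[0.3,0,-0.15,0,0],[0.3,0,-0.19,0,0],[0.3,0,-0.19,0,0]]]'; python3 h.py .50 .03 .26 14.7
```

```text
time_s: 4.1
position: [0.4243, -0.2901, 0.2624]
orientation: [0.102, -0.697, 0.701, -0.107]
force: [0.6, -0.9, 0.3]
width: 0.0346
t 4.10 pos [ 0.4243 -0.2901  0.2624] yaw -73.0 j7 -0.77 w 0.0346 F [ 0.6 -0.9  0.3]
shift [-0.166   0.0015 -0.284 ] rows>=6.6 turn -1.531 rows>=10.2
```

```bash
python3 -m jog '[[[0.3,-0.02,0,-0.035,-0.14],[0.3,-0.04,0,-0.07,-0.28],[0.3,-0.06,0,-0.105,-0.42],[0.3,-0.08,0,-0.14,-0.56],[0.3,-0.1,0,-0.175,-0.7],[0.3,-0.12,0,-0.21,-0.84],[0.3,-0.14,0,-0.245,-0.98],[0.3,-0.166,0,-0.284,-1.12]]]'; python3 -m jog '[[[0.3,0,0,0,-0.1],[0.3,0,0,0,-0.25],[0.3,0,0,0,-0.4],[0.3,0,0,0,-0.4]]]'; python3 h.py .42 .348 .15 14.7
```

```text
time_s: 4.9
position: [0.4974, 0.032, 0.2559]
orientation: [-0.462, 0.536, -0.536, 0.461]
force: [1.2, -0.1, 0.4]
width: 0.0346
time_s: 5.3
position: [0.4974, 0.0312, 0.2558]
orientation: [0.559, -0.435, 0.433, -0.558]
force: [-0.1, 0.1, -0.3]
width: 0.0344
t 5.30 pos [0.4974 0.0312 0.2558] yaw 14.3 j7 0.08 w 0.0344 F [-0.1  0.1 -0.3]
shift [-0.326   0.1061  0.0032] rows>=6.9 turn -0.008 rows>=0.1
```

```bash
python3 -m jog '[[[0.3,-0.045,0.01,0,0],[0.3,-0.09,0.02,0,0],[0.3,-0.135,0.03,0.001,0],[0.3,-0.18,0.04,0.001,0],[0.3,-0.22,0.055,0.002,0],[0.3,-0.26,0.07,0.002,0],[0.3,-0.3,0.09,0.003,0],[0.3,-0.326,0.106,0.003,0]]]'; python3 -m jog '[[[0.3,0,0,0,0],[0.3,0,0,0,0],[0.3,0,0,0,0]]]'; python3 h.py .42 .348 .06 14.7; python3 -c "
from h import *
snap('wrist','w5');m=camera_model('wrist');print(w2pix(m,(.42,.348,.035)))"
```

```text
time_s: 6.1
position: [0.4196, 0.3505, 0.1496]
orientation: [0.557, -0.436, 0.435, -0.557]
force: [-0.0, 0.2, 0.3]
width: 0.0346
time_s: 6.4
position: [0.4221, 0.3471, 0.1512]
orientation: [0.557, -0.436, 0.436, -0.557]
force: [0.2, 0.2, 0.6]
width: 0.0343
t 6.40 pos [0.4221 0.3471 0.1512] yaw 13.9 j7 -0.71 w 0.0343 F [0.2 0.2 0.6]
shift [-0.0014  0.0912 -0.0018] rows>=1.8 turn -0.014 rows>=0.1
(np.float64(250.86466825962717), np.float64(180.8335162094802))
```

View pics/w5.png

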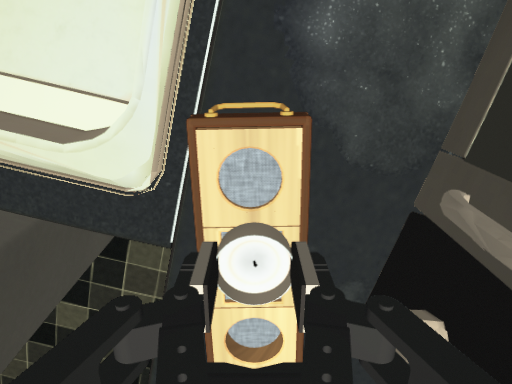

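The light recess shows at (250,178), 2 px from the predicted spot, and it is shallow as expected. I'll go down in steps.

```bash
python3 -c "
from h import *
m=camera_model('wrist')
for p in [(250.5,178.5),(255,340)]: print(pix2w(m,*p,.035).round(4))"
python3 -m jog '[[[0.3,-0.002,0.04,-0.002,0],[0.3,-0.002,0.08,-0.002,0],[0.3,-0.002,0.092,-0.002,0],[0.3,-0.002,0.092,-0.002,0],[0.3,-0.002,0.092,-0.002,0]]]';python3 h.py .42 .3475 .038; python3 -c "
from h import *
snap('wrist','w6')"
```

```text
[0.4192 0.3498 0.035 ]
[0.4626 0.1905 0.035 ]
time_s: 6.95
position: [0.42, 0.35, 0.061]
orientation: [-0.557, 0.435, -0.435, 0.558]
force: [0.7, 0.1, 0.6]
width: 0.0345
t 6.95 pos [0.42  0.35  0.061] yaw 14.0 j7 -0.79 w 0.0345 F [0.7 0.1 0.6]
shift [ 0.0024  0.023  -0.0006] rows>=0.5 turn 0.000 rows>=0.0
```

View pics/w6.png

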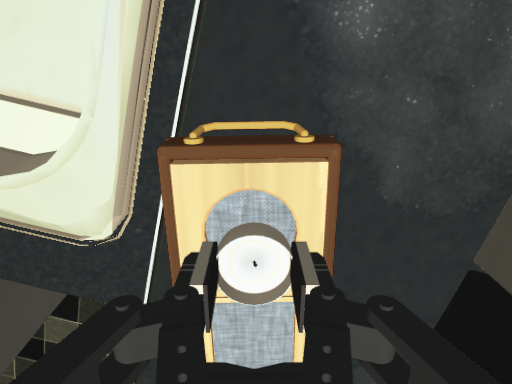

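```bash
python3 -m jog '[[[0.3,0,0.01,-0.001,0],[0.3,0,0.022,-0.001,0],[0.3,0,0.023,-0.001,0],[0.3,0,0.023,-0.001,0],[0.3,0,0.023,-0.001,0]]]';python3 h.py .4195 .349 .038; python3 -c "
from h import *
m=camera_model('wrist');print(w2pix(m,(.4195,.349,.035)))
snap('wrist','w7')"
```

```text
time_s: 7.5
position: [0.4182, 0.3494, 0.0361]
orientation: [-0.557, 0.435, -0.435, 0.558]
force: [-0.1, 0.8, 2.0]
width: 0.0345
t 7.50 pos [0.4182 0.3494 0.0361] yaw 14.1 j7 -0.82 w 0.0345 F [-0.1  0.8  2. ]
shift [ 0.0007 -0.0019  0.0012] rows>=0.0 turn 0.000 rows>=0.0
(np.float64(255.45076327893395), np.float64(257.8646129599614))
```

View pics/w7.png

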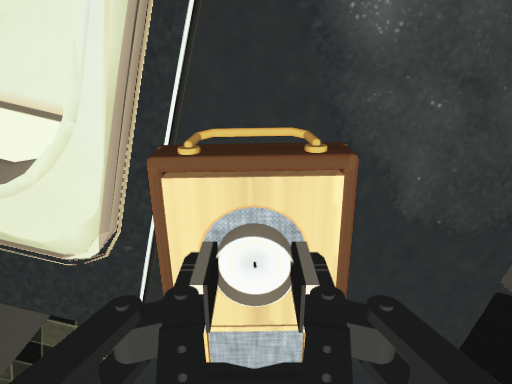

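```bash
python3 -m jog '[[[0.3,-0.002,0,0.001,0],[0.3,-0.002,0,0.001,0],[0.7,-0.002,0,0.001,0],[0.7,-0.002,0,0.001,0],[0.7,-0.002,0,0.001,0],[0.7,-0.002,-0.03,0.001,0],[0.7,-0.002,-0.08,0.001,0],[0.7,-0.002,-0.1,0.001,0]]]';python3 -m jog '[[[0.7,0,-0.05,0,0],[0.7,0,-0.1,0,0],[0.7,0,-0.1,0,0]]]'; python3 h.py .49 .03 .25 60; python3 -c "
from h import *
snap('wrist','w8')"
```

```text
time_s: 8.35
position: [0.4193, 0.353, 0.1402]
orientation: [-0.556, 0.434, -0.435, 0.559]
force: [0.3, 0.6, -0.7]
width: 0.0596
time_s: 8.65
position: [0.4203, 0.3541, 0.2431]
orientation: [-0.554, 0.434, -0.436, 0.561]
force: [0.8, 0.4, -0.1]
width: 0.0599
t 8.65 pos [0.4203 0.3541 0.2431] yaw 14.1 j7 -0.67 w 0.0599 F [ 0.8  0.4 -0.1]
shift [ 0.3313 -0.0081 -0.0113] rows>=6.6 turn -0.801 rows>=5.3
```

View pics/w8.png

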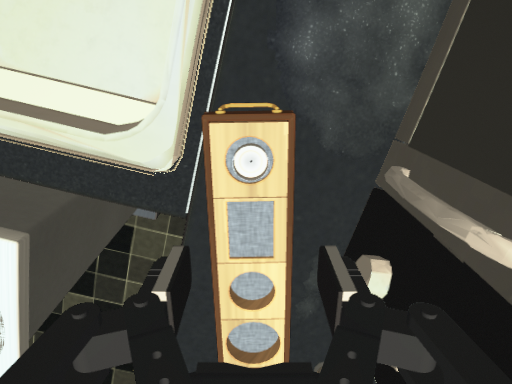

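The tea light sits flat and centred in its recess at (250,160). The matchbox is next.

```bash
python3 -c "
from h import *
m=camera_model('wrist')
for p in [(250,159.5,.035),(250.5,229,.035)]: print(pix2w(m,*p).round(4))"
python3 -m jog '[[[0.7,0.045,0,-0.001,-0.1],[0.7,0.09,0,-0.002,-0.2],[0.7,0.135,0,-0.003,-0.3],[0.7,0.18,-0.002,-0.005,-0.4],[0.7,0.225,-0.004,-0.007,-0.5],[0.7,0.27,-0.006,-0.009,-0.6],[0.7,0.31,-0.008,-0.01,-0.7],[0.7,0.33,-0.008,-0.011,-0.8]]]'; python3 h.py .476 -.202 .15 60
```

```text
[0.4178 0.3496 0.035 ]
[0.4378 0.271  0.035 ]
time_s: 9.5
position: [0.4881, 0.0243, 0.2431]
orientation: [0.683, -0.184, 0.183, -0.682]
force: [1.1, -0.1, -0.4]
width: 0.0598
t 9.50 pos [0.4881 0.0243 0.2431] yaw 59.9 j7 0.89 w 0.0598 F [ 1.1 -0.1 -0.4]
shift [ 0.1032  0.0934 -0.2017] rows>=4.9 turn -0.002 rows>=0.0
```

```bash
python3 -m jog '[[[0.7,0.02,0,-0.04,0],[0.7,0.04,0,-0.08,0],[0.7,0.06,0,-0.12,0],[0.7,0.08,0,-0.16,0],[0.7,0.095,0.03,-0.19,0],[0.7,0.103,0.07,-0.202,0],[0.7,0.103,0.093,-0.202,0],[0.7,0.103,0.093,-0.202,0]]]'; python3 -m jog '[[[0.7,0,0,0,0],[0.7,0,0,0,0]]]'; python3 h.py .476 -.202 .06 60;python3 -c "
from h import *
snap('wrist','w9')"
```

```text
time_s: 10.3
position: [0.4731, -0.1972, 0.1468]
orientation: [-0.682, 0.187, -0.181, 0.683]
force: [0.1, -0.2, -0.8]
width: 0.0598
time_s: 10.5
position: [0.477, -0.1974, 0.1527]
orientation: [0.683, -0.182, 0.184, -0.683]
force: [0.8, 0.1, 0.7]
width: 0.0597
t 10.50 pos [ 0.477  -0.1974  0.1527] yaw 60.0 j7 1.29 w 0.0597 F [0.8 0.1 0.7]
shift [ 0.0013  0.0927 -0.0045] rows>=1.9 turn -0.000 rows>=0.0
```

View pics/w9.png

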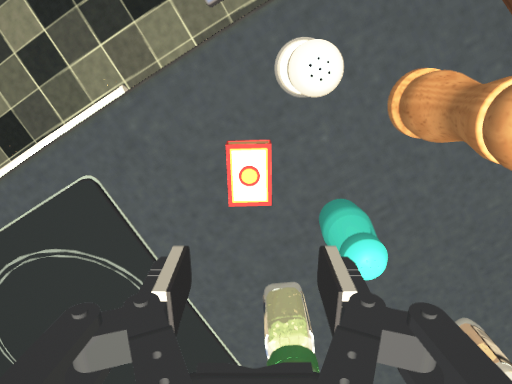

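The matchbox at (249,176) is square to the jaws, with the turquoise shaker and the green jar clear of the fingers.

```bash
python3 -c "
from h import *
m=camera_model('wrist')
print(pix2w(m,249.5,176,.017).round(4));plan(.476,-.202,.009)"
python3 -m jog '[[[0.7,0.001,0.05,-0.004,0],[0.7,0.001,0.1,-0.004,0],[0.7,0.001,0.12,-0.004,0],[0.7,0.001,0.12,-0.004,0],[0.7,0.001,0.12,-0.004,0]]]';python3 h.py .476 -.202 .009 60;python3 -c "
from h import *
snap('wrist','w10')"
```

```text
[ 0.4764 -0.2008  0.017 ]
t 10.55 pos [ 0.4771 -0.1975  0.1529] yaw 60.0 j7 1.29 w 0.0600 F [-0.2  0.5  1. ]
shift [ 0.001   0.1439 -0.0045] rows>=2.9 turn 0.000 rows>=0.0
time_s: 11.05
position: [0.4761, -0.2017, 0.0328]
orientation: [0.683, -0.183, 0.184, -0.683]
force: [-0.4, 0.6, 0.6]
width: 0.0598
t 11.05 pos [ 0.4761 -0.2017  0.0328] yaw 60.0 j7 1.23 w 0.0598 F [-0.4  0.6  0.6]
shift [ 0.      0.0238 -0.0003] rows>=0.5 turn -0.001 rows>=0.0
```

View pics/w10.png

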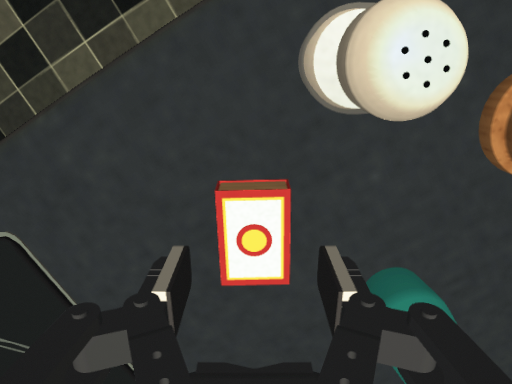

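```bash
python3 -m jog '[[[0.7,0,0.015,0,0],[0.7,0,0.027,0,0],[0.7,0,0.027,0,0],[0.3,0,0.027,0,0],[0.3,0,0.027,0,0],[0.3,0,0.027,0,0],[0.3,0,0.027,0,0],[0.3,0,0.027,0,0]]]';python3 -m jog '[[[0.3,0,0,0,0],[0.3,0,0,0,0],[0.3,0,0,0,0]]]';python3 h.py .476 -.202 .009 60;python3 -m jog '[[[0.3,0,-0.05,0,0],[0.3,0,-0.1,0,0],[0.3,0,-0.15,0,0],[0.3,0,-0.2,0,0],[0.3,0,-0.24,0,0],[0.3,0,-0.24,0,0],[0.3,0,-0.24,0,0]]]';python3 h.py .5 .03 .25 14.3;python3 -c "
from h import *
snap('wrist','w11')"
```

```text
time_s: 11.9
position: [0.4754, -0.2017, 0.0048]
orientation: [0.683, -0.183, 0.184, -0.683]
force: [0.1, -0.4, 5.2]
width: 0.0365
time_s: 12.2
position: [0.4754, -0.2018, 0.0048]
orientation: [0.683, -0.183, 0.184, -0.683]
force: [-0.0, -0.0, 5.2]
width: 0.0363
t 12.20 pos [ 0.4754 -0.2018  0.0048] yaw 59.9 j7 1.21 w 0.0363 F [-0.  -0.   5.2]
shift [ 0.0006 -0.0042  0.0001] rows>=0.1 turn -0.001 rows>=0.0
time_s: 12.9
position: [0.4752, -0.2018, 0.2448]
orientation: [0.683, -0.183, 0.184, -0.683]
force: [0.3, -0.2, -1.3]
width: 0.0367
t 12.90 pos [ 0.4752 -0.2018  0.2448] yaw 59.9 j7 1.33 w 0.0367 F [ 0.3 -0.2 -1.3]
shift [-0.0947 -0.0054  0.213 ] rows>=4.7 turn 0.796 rows>=5.3
```

View pics/w11.png

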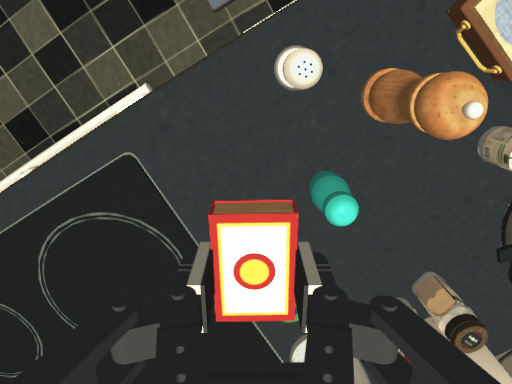

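```bash
python3 -m jog '[[[0.3,-0.02,0,0.043,0.13],[0.3,-0.04,0,0.086,0.26],[0.3,-0.06,0,0.128,0.39],[0.3,-0.08,0,0.17,0.52],[0.3,-0.095,0,0.213,0.65],[0.3,-0.095,0,0.213,0.796]]]'; python3 h.py .44 .268 .15 14.3
```

```text
time_s: 13.55
position: [0.4986, 0.0365, 0.2427]
orientation: [-0.561, 0.432, -0.43, 0.561]
force: [-0.3, -0.4, 0.2]
width: 0.0363
t 13.55 pos [0.4986 0.0365 0.2427] yaw 14.9 j7 0.07 w 0.0363 F [-0.3 -0.4  0.2]
shift [-0.2385  0.0934  0.0032] rows>=5.1 turn 0.011 rows>=0.1
```

```bash
python3 -m jog '[[[0.3,-0.045,0.01,0,0],[0.3,-0.09,0.02,0,0],[0.3,-0.135,0.03,0.001,0],[0.3,-0.18,0.05,0.002,0],[0.3,-0.22,0.07,0.003,0],[0.3,-0.238,0.093,0.003,0],[0.3,-0.238,0.093,0.003,0],[0.3,-0.238,0.093,0.003,0]]]';python3 -m jog '[[[0.3,0,0,0,0],[0.3,0,0,0,0]]]'; python3 h.py .44 .268 .036 14.7;python3 -c "
from h import *
snap('wrist','w12')"
```

```text
time_s: 14.35
position: [0.4407, 0.2606, 0.1499]
orientation: [0.561, -0.432, 0.43, -0.559]
force: [0.3, -0.1, 0.1]
width: 0.036
time_s: 14.55
position: [0.4425, 0.2602, 0.1518]
orientation: [-0.56, 0.432, -0.432, 0.56]
force: [-0.3, 0.3, 1.2]
width: 0.0364
t 14.55 pos [0.4425 0.2602 0.1518] yaw 14.7 j7 -0.50 w 0.0364 F [-0.3  0.3  1.2]
shift [-0.0083  0.1158 -0.0006] rows>=2.3 turn -0.001 rows>=0.0
```

View pics/w12.png

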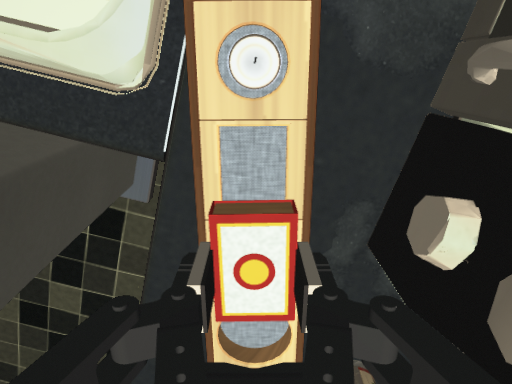

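```bash
python3 -c "
from h import *
m=camera_model('wrist')
u=np.array([-np.sin(np.radians(14.66)),np.cos(np.radians(14.66))])
a=pix2w(m,253,126,.035)[:2];b=pix2w(m,256,120,.035)[:2];c=pix2w(m,253,61,.035)[:2];d=pix2w(m,256,219,.035)[:2]
print(a-.0365*u,b-.0415*u,c-.083*u,d+.0415*u)"
python3 -m jog '[[[0.3,-0.009,0.03,-0.001,0],[0.3,-0.009,0.07,-0.001,0],[0.3,-0.009,0.09,-0.001,0],[0.3,-0.009,0.09,-0.001,0],[0.3,-0.009,0.09,-0.001,0]]]';python3 h.py .44 .268 .036 14.7;python3 -c "
from h import *
snap('wrist','w13')"
```

```text
[0.44006505 0.26894226] [0.44238878 0.26909988] [0.43993074 0.26958043] [0.44238698 0.26979221]
time_s: 15.1
position: [0.439, 0.2696, 0.0622]
orientation: [-0.56, 0.432, -0.432, 0.56]
force: [-0.0, 0.4, 0.2]
width: 0.0362
t 15.10 pos [0.439  0.2696 0.0622] yaw 14.7 j7 -0.61 w 0.0362 F [-0.   0.4  0.2]
shift [0.0018 0.0262 0.0006] rows>=0.5 turn 0.001 rows>=0.0
```

View pics/w13.png

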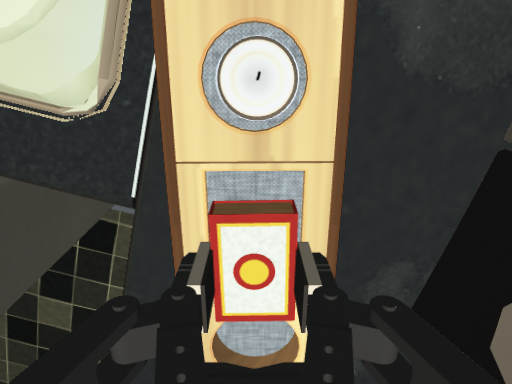

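```bash
python3 -m jog '[[[0.3,0,0.015,0.001,0],[0.3,0,0.024,0.001,0],[0.3,0,0.028,0.001,0],[0.3,0,0.028,0.001,0],[0.3,0,0.028,0.001,0]]]';python3 h.py .4402 .269 .034 14.7;python3 -c "
from h import *
snap('wrist','w14')"
```

```text
time_s: 15.65
position: [0.4394, 0.2696, 0.0339]
orientation: [0.56, -0.431, 0.432, -0.56]
force: [-4.4, -4.5, 11.3]
width: 0.0366
t 15.65 pos [0.4394 0.2696 0.0339] yaw 14.8 j7 -0.64 w 0.0366 F [-4.4 -4.5 11.3]
shift [ 0.0008 -0.0001  0.0006] rows>=0.0 turn 0.001 rows>=0.0
```

View pics/w14.png

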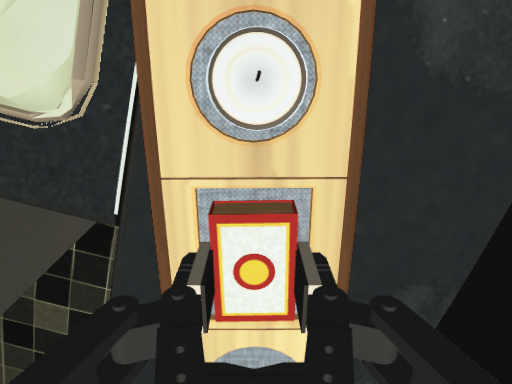

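```bash
python3 -m jog '[[[0.7,0,-0.002,0,0],[0.7,0,-0.002,0,0],[0.7,0,-0.002,0,0],[0.7,0,-0.002,0,0],[0.7,0,-0.03,0,0],[0.7,0,-0.07,0,0],[0.7,0,-0.11,0,0],[0.7,0,-0.12,0,0]]]';python3 h.py .47 .06 .24 14.7;python3 -c "
from h import *
snap('wrist','w15')"
```

```text
time_s: 16.5
position: [0.4409, 0.2714, 0.1573]
orientation: [-0.558, 0.431, -0.432, 0.562]
force: [-0.2, 0.1, -0.2]
width: 0.06
t 16.50 pos [0.4409 0.2714 0.1573] yaw 14.8 j7 -0.52 w 0.0600 F [-0.2  0.1 -0.2]
shift [ 0.2117 -0.083  -0.0254] rows>=4.6 turn 0.002 rows>=0.0
```

View pics/w15.png

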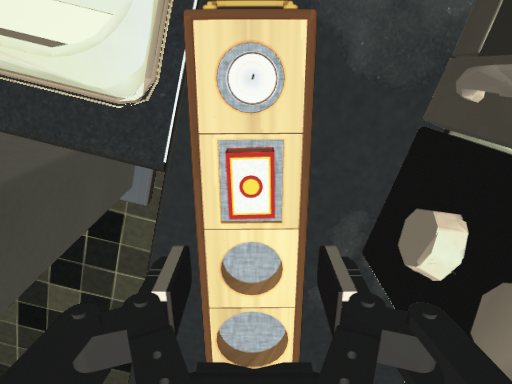

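The matchbox lies flat in its recess at (251,187). Next is the salt shaker. I'll route at height to a hover above it.

```bash
python3 -c "
from h import *
m=camera_model('wrist')
print(pix2w(m,252,267.5,.035).round(4))"
python3 -m jog '[[[1,0.01,-0.04,-0.001,0],[1,0.04,-0.075,-0.005,0],[1,0.08,-0.083,-0.01,0],[1,0.125,-0.083,-0.015,0],[1,0.17,-0.083,-0.02,0],[1,0.212,-0.083,-0.025,0],[1,0.212,-0.083,-0.025,0]]]';python3 h.py .423 -.121 .22 14.7
```

```text
[0.4614 0.1912 0.035 ]
time_s: 17.25
position: [0.4694, 0.0518, 0.2346]
orientation: [0.559, -0.434, 0.434, -0.557]
force: [-0.5, 1.0, -0.8]
width: 0.0854
t 17.25 pos [0.4694 0.0518 0.2346] yaw 14.3 j7 0.05 w 0.0854 F [-0.5  1.  -0.8]
shift [ 0.156   0.0151 -0.0875] rows>=3.6 turn -0.008 rows>=0.1
```

```bash
python3 -m jog '[[[1,0.04,0,-0.022,0],[1,0.08,0,-0.044,0],[1,0.12,0,-0.066,0],[1,0.156,0.015,-0.088,0],[1,0.156,0.05,-0.088,0],[1,0.156,0.055,-0.088,0],[1,0.156,0.055,-0.088,0]]]';python3 h.py .423 -.121 .12 14.7;python3 -c "
from h import *
snap('wrist','w16')
m=camera_model('wrist');print(w2pix(m,(.4211,-.1205,.088)),w2pix(m,(.4211,-.1205,0)))"
```

```text
time_s: 17.95
position: [0.4233, -0.1136, 0.1802]
orientation: [0.561, -0.432, 0.43, -0.56]
force: [-0.2, 1.0, 0.5]
width: 0.0856
t 17.95 pos [ 0.4233 -0.1136  0.1802] yaw 14.8 j7 0.45 w 0.0856 F [-0.2  1.   0.5]
shift [ 0.0072  0.0602 -0.002 ] rows>=1.2 turn 0.003 rows>=0.0
(np.float64(246.9866662222099), np.float64(199.7922382182196)) (np.float64(248.77413089954536), np.float64(168.12053245629406))
```

View pics/w16.png

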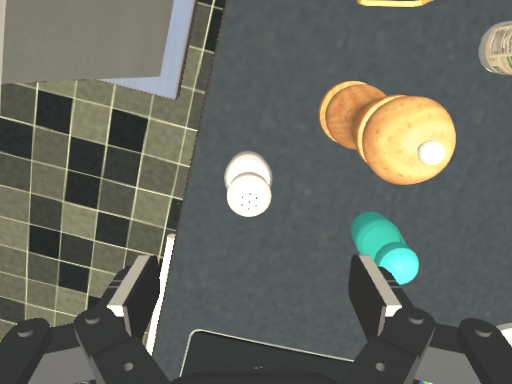

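```bash
python3 -c "
from h import *
m=camera_model('wrist')
print(pix2w(m,249,196,.088).round(4), pix2w(m,432,152,.170).round(4), pix2w(m,352,116,.0).round(4))
plan(.423,-.121,.06)"
```

```text
[ 0.4218 -0.1172  0.088 ] [ 0.4934 -0.0438  0.17  ] [ 0.5031 -0.0453  0.    ]
t 18.00 pos [ 0.4242 -0.1136  0.1815] yaw 14.9 j7 0.45 w 0.0854 F [1.  1.1 0.1]
shift [ 0.0069  0.1214 -0.003 ] rows>=2.4 turn 0.000 rows>=0.0
```

```bash
python3 -m jog '[[[1,0.004,0.04,-0.003,0],[1,0.004,0.08,-0.003,0],[1,0.004,0.08,-0.003,0],[1,0.004,0.08,-0.003,0],[1,0.004,0.08,-0.003,0]]]';python3 h.py .422 -.1185 .042 14.7;python3 -c "
from h import *
snap('wrist','w17')
m=camera_model('wrist');print(w2pix(m,(.422,-.1185,.088)),w2pix(m,(.422,-.1185,0)))"
```

```text
time_s: 18.5
position: [0.424, -0.1193, 0.1038]
orientation: [-0.56, 0.43, -0.432, 0.561]
force: [0.6, -0.9, 0.5]
width: 0.0856
t 18.50 pos [ 0.424  -0.1193  0.1038] yaw 14.8 j7 0.41 w 0.0856 F [ 0.6 -0.9  0.5]
shift [-0.0014  0.0618 -0.0019] rows>=1.2 turn 0.002 rows>=0.0
(np.float64(249.96519329115338), np.float64(239.8588206105299)) (np.float64(250.901999607735), np.float64(185.84539133343625))
```

View pics/w17.png

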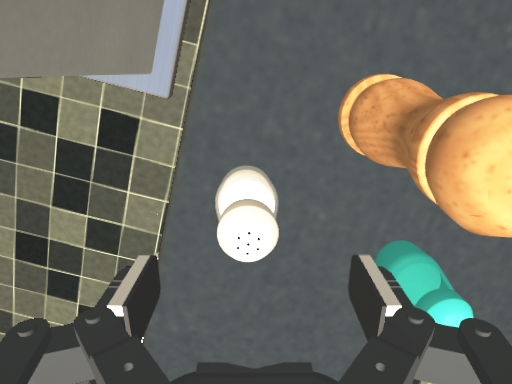

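```bash
python3 -m jog '[[[1,-0.003,0.03,-0.002,0],[1,-0.003,0.062,-0.002,0],[1,-0.003,0.062,-0.002,0],[1,-0.003,0.062,-0.002,0]]]';python3 h.py .4215 -.117 .042 14.7;python3 -c "
from h import *
snap('wrist','w18')"
```

```text
time_s: 18.95
position: [0.4202, -0.117, 0.0407]
orientation: [-0.56, 0.431, -0.432, 0.56]
force: [0.1, 0.5, -0.5]
width: 0.0855
t 18.95 pos [ 0.4202 -0.117   0.0407] yaw 14.8 j7 0.36 w 0.0855 F [ 0.1  0.5 -0.5]
shift [ 0.0003 -0.0013  0.0013] rows>=0.0 turn 0.002 rows>=0.0
```

View pics/w18.png

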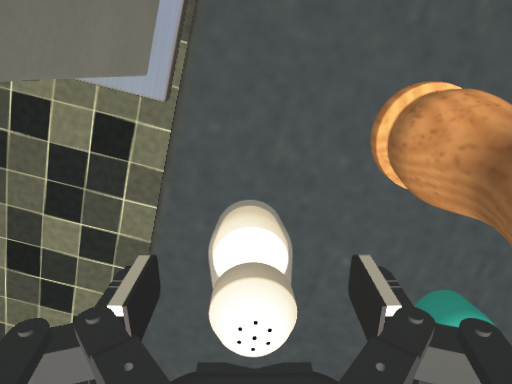

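```bash
python3 -m jog '[[[0.65,0,0,0,0],[0.65,0,0,0,0],[0.65,0,0,0,0],[0.4,0,0,0,0],[0.4,0,0,0,0],[0.4,0,0,0,0],[0.3,0,0,0,0],[0.3,0,0,0,0]]]';python3 -m jog '[[[0.3,0,0,0,0],[0.3,0,0,0,0],[0.3,0,-0.01,0,0],[0.3,0,-0.02,0,0],[0.3,0,-0.03,0,0],[0.3,0,-0.03,0,0]]]';python3 h.py .4215 -.117 .042 14.7;python3 -c "
from h import *
snap('wrist','w19');snap('scene','s19',(200,140,370,290),4)"
```

```text
time_s: 19.8
position: [0.4199, -0.1173, 0.0401]
orientation: [-0.56, 0.431, -0.432, 0.56]
force: [-2.8, -0.1, 9.2]
width: 0.0354
time_s: 20.4
position: [0.4205, -0.1173, 0.071]
orientation: [-0.56, 0.431, -0.433, 0.56]
force: [0.2, 1.5, -1.0]
width: 0.0351
t 20.40 pos [ 0.4205 -0.1173  0.071 ] yaw 14.8 j7 0.39 w 0.0351 F [ 0.2  1.5 -1. ]
shift [-0.0001  0.029   0.001 ] rows>=0.6 turn 0.001 rows>=0.0
```

View pics/w19.png

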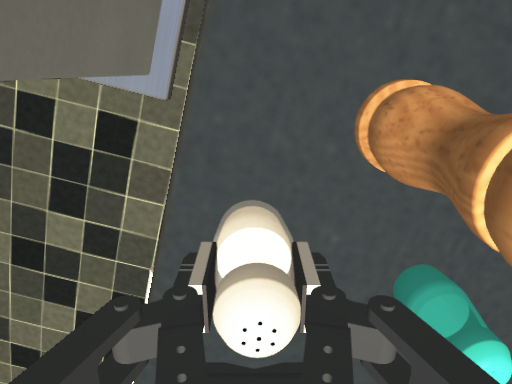

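View pics/s19.png

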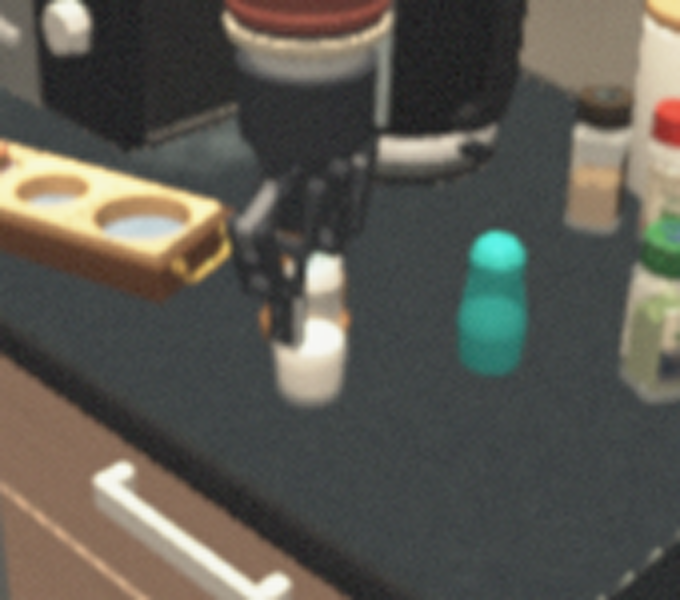

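The shaker is held, its waist centred between the pads at (255,280), and looks upright. I'll lift it above the mill's height and carry it to the salt insert.

```bash
python3 -m jog '[[[0.3,0,-0.04,0,0],[0.3,0,-0.08,0,0],[0.3,0,-0.12,0,0],[0.3,0,-0.16,0,0],[0.3,0,-0.17,0,0],[0.3,0,-0.17,0,0]]]';python3 h.py .461 .10 .24 14.7
```

```text
time_s: 21.1
position: [0.4201, -0.1172, 0.2403]
orientation: [-0.56, 0.431, -0.432, 0.56]
force: [0.1, 0.7, -1.9]
width: 0.0353
t 21.10 pos [ 0.4201 -0.1172  0.2403] yaw 14.8 j7 0.48 w 0.0353 F [ 0.1  0.7 -1.9]
shift [-0.1996  0.0002  0.0949] rows>=4.4 turn 0.001 rows>=0.0
```

```bash
python3 -m jog '[[[0.3,-0.04,0,0.02,0],[0.3,-0.08,0,0.04,0],[0.3,-0.12,0,0.06,0],[0.3,-0.16,0,0.08,0],[0.3,-0.2,0,0.095,0],[0.3,-0.23,0,0.105,0],[0.3,-0.26,0,0.11,0],[0.3,-0.27,0,0.11,0]]]';python3 -m jog '[[[0.3,0,0,0,0],[0.3,0,0,0,0]]]';python3 h.py .462 .1895 .14 14.7
```

```text
time_s: 21.9
position: [0.4552, 0.1753, 0.2372]
orientation: [0.561, -0.432, 0.429, -0.561]
force: [-1.2, 0.1, -1.1]
width: 0.0351
time_s: 22.1
position: [0.4567, 0.1708, 0.2381]
orientation: [0.561, -0.432, 0.431, -0.559]
force: [0.2, 0.1, -0.7]
width: 0.0353
t 22.10 pos [0.4567 0.1708 0.2381] yaw 14.7 j7 -0.21 w 0.0353 F [ 0.2  0.1 -0.7]
shift [-0.0168  0.0981  0.0101] rows>=2.0 turn 0.001 rows>=0.0
```

```bash
python3 -m jog '[[[0.3,-0.017,0,0.01,0],[0.3,-0.017,0.04,0.01,0],[0.3,-0.017,0.08,0.01,0],[0.3,-0.017,0.11,0.01,0],[0.3,-0.017,0.13,0.01,0],[0.3,-0.017,0.13,0.01,0],[0.3,-0.017,0.13,0.01,0]]]';python3 h.py .462 .1895 .055 14.7;python3 -c "
from h import *
snap('wrist','w20')
m=camera_model('wrist');print(w2pix(m,(.462,.1895,.035)))"
```

```text
time_s: 22.8
position: [0.4625, 0.1901, 0.1095]
orientation: [0.56, -0.432, 0.432, -0.56]
force: [-0.4, 0.2, 0.1]
width: 0.035
t 22.80 pos [0.4625 0.1901 0.1095] yaw 14.7 j7 -0.38 w 0.0350 F [-0.4  0.2  0.1]
shift [ 0.0004  0.0545 -0.0006] rows>=1.1 turn -0.000 rows>=0.0
(np.float64(251.34745939323366), np.float64(202.1658431753958))
```

View pics/w20.png

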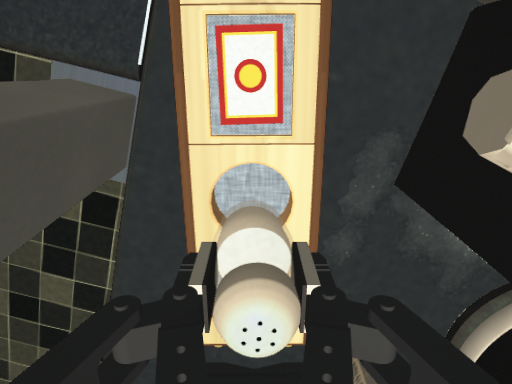

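The salt well's rim is centred at about (252,200), where (251,202) was predicted. I'll go down.

```bash
python3 -m jog '[[[0.3,-0.001,0.02,-0.001,0],[0.3,-0.001,0.035,-0.001,0],[0.3,-0.001,0.045,-0.001,0],[0.3,-0.001,0.05,-0.001,0],[0.3,-0.001,0.053,-0.001,0],[0.3,-0.001,0.056,-0.001,0],[0.3,-0.001,0.056,-0.001,0]]]';python3 h.py .462 .1895 .053 14.7;python3 -c "
from h import *
snap('wrist','w21')
snap('scene','s21',(130,120,300,260),4)"
```

```text
time_s: 23.55
position: [0.4613, 0.192, 0.0535]
orientation: [-0.56, 0.431, -0.432, 0.56]
force: [-0.4, 0.2, -1.2]
width: 0.0355
t 23.55 pos [0.4613 0.192  0.0535] yaw 14.8 j7 -0.45 w 0.0355 F [-0.4  0.2 -1.2]
shift [0.0026 0.0005 0.0001] rows>=0.1 turn 0.001 rows>=0.0
```

View pics/w21.png

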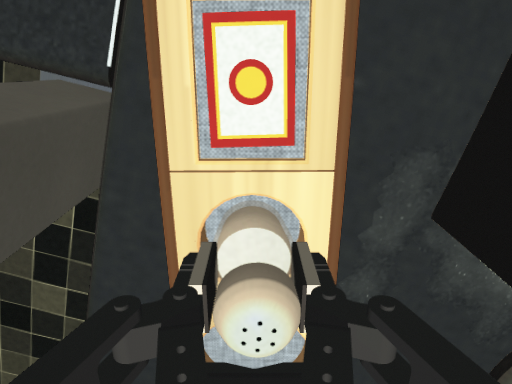

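View pics/s21.png

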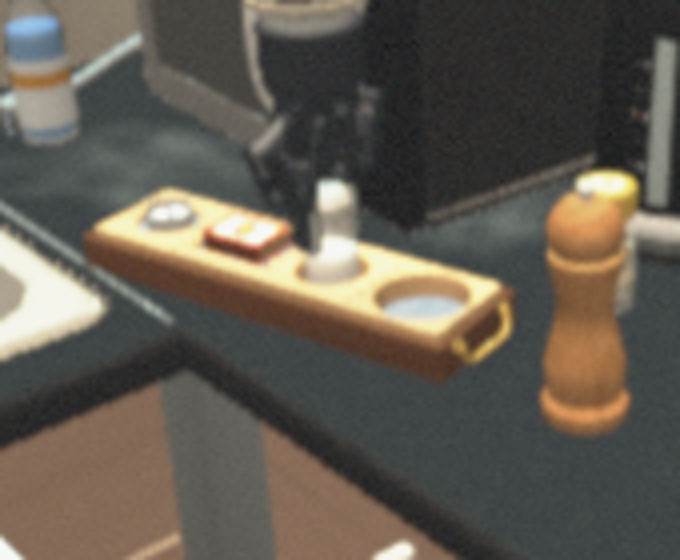

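```bash
python3 -m jog '[[[0.3,0.001,0.001,0,0],[0.3,0.001,0.001,0,0],[0.7,0.001,0.001,0,0],[0.7,0.001,0.001,0,0],[0.7,0.001,0.001,0,0],[0.7,0.001,0.001,0,0],[0.7,0.001,0.001,0,0]]]';python3 h.py .462 .1895 .24 14.7;python3 -m jog '[[[0.7,0,-0.04,0,0],[0.7,0,-0.08,0,0],[0.7,0,-0.12,0,0],[0.7,0,-0.16,0,0],[0.7,0,-0.185,0,0],[0.7,0,-0.185,0,0]]]';python3 h.py .47 .05 .24 14.7;python3 -c "
from h import *
snap('wrist','w22')"
```

```text
time_s: 24.35
position: [0.4613, 0.1908, 0.0523]
orientation: [0.56, -0.432, 0.432, -0.56]
force: [-0.2, 0.1, -0.3]
width: 0.06
t 24.35 pos [0.4613 0.1908 0.0523] yaw 14.8 j7 -0.45 w 0.0600 F [-0.2  0.1 -0.3]
shift [ 0.0014 -0.1877  0.0003] rows>=3.8 turn 0.001 rows>=0.0
time_s: 24.95
position: [0.4629, 0.1918, 0.241]
orientation: [-0.559, 0.43, -0.433, 0.562]
force: [0.2, 0.0, -0.6]
width: 0.0598
t 24.95 pos [0.4629 0.1918 0.241 ] yaw 14.8 j7 -0.27 w 0.0598 F [ 0.2  0.  -0.6]
shift [ 0.1389  0.0009 -0.0293] rows>=2.8 turn 0.001 rows>=0.0
```

View pics/w22.png

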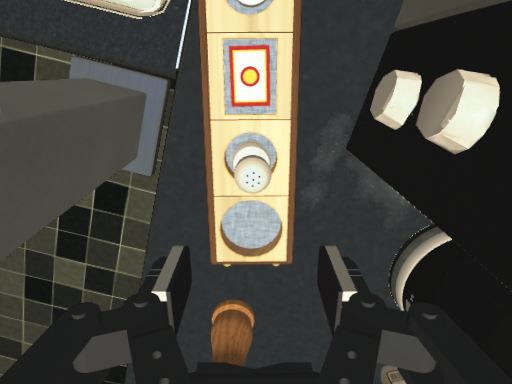

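The salt stands in its well at (250,160). Now the mill: I'll hover over it fully open.

```bash
python3 -c "
from h import *
m=camera_model('wrist')
print(pix2w(m,251.5,226.5,.035).round(4))
plan(.497,-.045,.24)"
python3 -m jog '[[[1,0.04,0,-0.005,0],[1,0.08,0,-0.01,0],[1,0.12,0,-0.014,0],[1,0.16,0,-0.018,0],[1,0.2,0,-0.024,0],[1,0.239,0,-0.027,0],[1,0.239,0,-0.027,0],[1,0.239,0,-0.027,0]]]';python3 h.py .497 -.045 .2 14.7;python3 -c "
from h import *
snap('wrist','w23')
m=camera_model('wrist');print(w2pix(m,(.497,-.045,.17)),w2pix(m,(.497,-.045,.0)))"
```

```text
[0.4811 0.1126 0.035 ]
t 25.00 pos [0.4621 0.1912 0.2388] yaw 14.8 j7 -0.27 w 0.0598 F [-0.  -1.  -0.8]
shift [ 0.2373 -0.0011 -0.0264] rows>=4.8 turn 0.000 rows>=0.0
time_s: 25.8
position: [0.4955, -0.0478, 0.2358]
orientation: [0.56, -0.433, 0.431, -0.559]
force: [-0.3, 0.2, 0.6]
width: 0.0856
t 25.80 pos [ 0.4955 -0.0478  0.2358] yaw 14.7 j7 0.24 w 0.0856 F [-0.3  0.2  0.6]
shift [-0.0023  0.0358  0.0022] rows>=0.7 turn -0.001 rows>=0.0
(np.float64(256.0258140050673), np.float64(204.6661551065787)) (np.float64(255.38368389234765), np.float64(149.4045995340274))
```

View pics/w23.png

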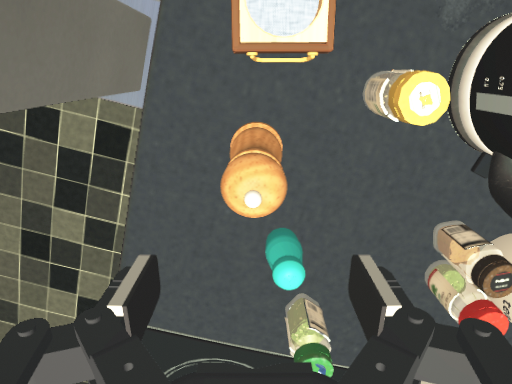

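```bash
python3 -c "
from h import *
m=camera_model('wrist')
print(pix2w(m,253,199.5,.168).round(4),pix2w(m,254,184,.145).round(4),pix2w(m,256,148,0).round(4))
plan(.496,-.0435,.16)"
```

```text
[ 0.4943 -0.0427  0.168 ] [ 0.4941 -0.0393  0.145 ] [ 0.4973 -0.0432  0.    ]
t 25.85 pos [ 0.4956 -0.0465  0.2362] yaw 14.8 j7 0.24 w 0.0853 F [-0.6  1.1  0. ]
shift [-0.0027  0.0762  0.0013] rows>=1.5 turn 0.000 rows>=0.0
```

```bash
python3 -m jog '[[[1,-0.004,0.03,0,0],[1,-0.004,0.06,0,0],[1,-0.004,0.06,0,0],[1,-0.004,0.06,0,0]]]';python3 h.py .4955 -.042 .112 14.7;python3 -c "
from h import *
snap('wrist','w24')
m=camera_model('wrist');print(w2pix(m,(.4955,-.042,.168)),w2pix(m,(.4955,-.042,.14)))"
```

```text
time_s: 26.25
position: [0.4949, -0.0421, 0.1776]
orientation: [0.561, -0.431, 0.431, -0.56]
force: [0.3, -0.3, 0.1]
width: 0.0857
t 26.25 pos [ 0.4949 -0.0421  0.1776] yaw 14.9 j7 0.20 w 0.0857 F [ 0.3 -0.3  0.1]
shift [0.0001 0.0656 0.0007] rows>=1.3 turn 0.003 rows>=0.0
(np.float64(253.07229438524436), np.float64(246.45257416914504)) (np.float64(253.14935392643608), np.float64(223.20824662197367))
```

View pics/w24.png

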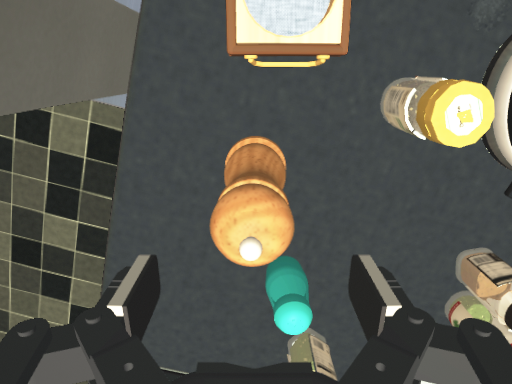

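```bash
python3 -m jog '[[[1,0.001,0.03,-0.001,0],[1,0.001,0.055,-0.001,0],[1,0.001,0.066,-0.001,0],[1,0.001,0.066,-0.001,0],[1,0.001,0.066,-0.001,0]]]';python3 h.py .4955 -.042 .112 14.7;python3 -c "
from h import *
snap('wrist','w25');snap('scene','s25',(200,90,370,250),3.7)"
```

```text
time_s: 26.8
position: [0.4953, -0.0443, 0.1128]
orientation: [-0.56, 0.431, -0.432, 0.561]
force: [-0.1, -0.1, 0.9]
width: 0.0858
t 26.80 pos [ 0.4953 -0.0443  0.1128] yaw 14.8 j7 0.16 w 0.0858 F [-0.1 -0.1  0.9]
shift [-0.0022  0.0008  0.0008] rows>=0.0 turn 0.002 rows>=0.0
```

View pics/w25.png

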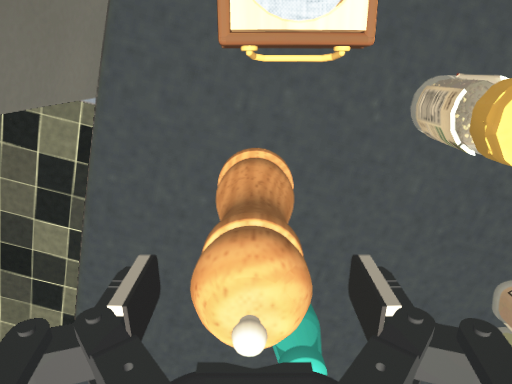

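View pics/s25.png

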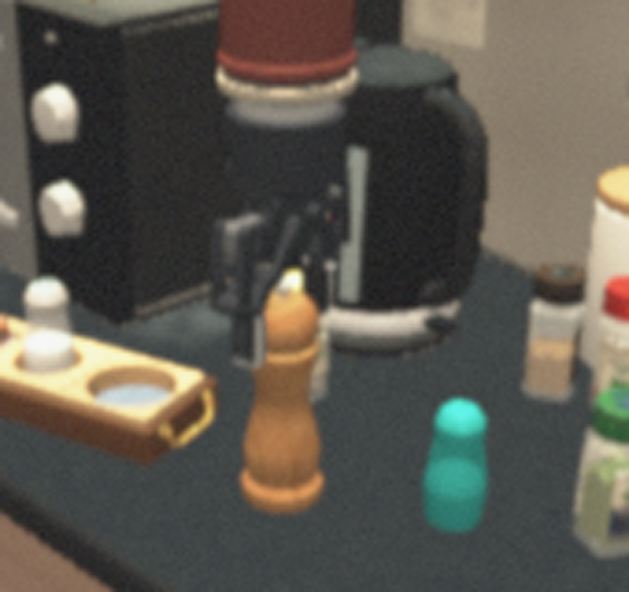

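```bash
python3 -c "
from h import *
m=camera_model('wrist')
print(pix2w(m,249.5,337,.168).round(4)); plan(.494,-.0425,.112)"
```

```text
[ 0.4936 -0.0418  0.168 ]
t 26.90 pos [ 0.4955 -0.0444  0.1129] yaw 14.8 j7 0.16 w 0.0857 F [-1.3  0.1 -0.7]
shift [-0.0023  0.0009 -0.0009] rows>=0.1 turn 0.000 rows>=0.0
```

The offsets are about 2 mm, so I'll correct them and close in stages.

```bash
python3 -m jog '[[[0.75,-0.002,0,-0.001,0],[0.75,-0.002,0,-0.001,0],[0.65,-0.002,0,-0.001,0],[0.65,-0.002,0,-0.001,0],[0.5,-0.002,0,-0.001,0],[0.5,-0.002,0,-0.001,0],[0.4,-0.002,0,-0.001,0],[0.4,-0.002,0,-0.001,0]]]';python3 -m jog '[[[0.4,0,0,0,0],[0.4,0,0,0,0],[0.4,0,-0.01,0,0],[0.4,0,-0.02,0,0],[0.4,0,-0.02,0,0]]]';python3 h.py .4955 -.042 .112 14.7;python3 -c "
from h import *
snap('wrist','w26');snap('scene','s26',(200,90,370,250),3.7)"
```

```text
time_s: 27.7
position: [0.4934, -0.0428, 0.1118]
orientation: [-0.56, 0.431, -0.432, 0.56]
force: [0.8, -0.2, 5.3]
width: 0.0467
time_s: 28.2
position: [0.4937, -0.0428, 0.1328]
orientation: [-0.56, 0.431, -0.432, 0.56]
force: [0.2, -0.4, -2.0]
width: 0.0467
t 28.20 pos [ 0.4937 -0.0428  0.1328] yaw 14.8 j7 0.17 w 0.0467 F [ 0.2 -0.4 -2. ]
shift [-0.0004  0.0209  0.0019] rows>=0.4 turn 0.001 rows>=0.0
```

View pics/w26.png

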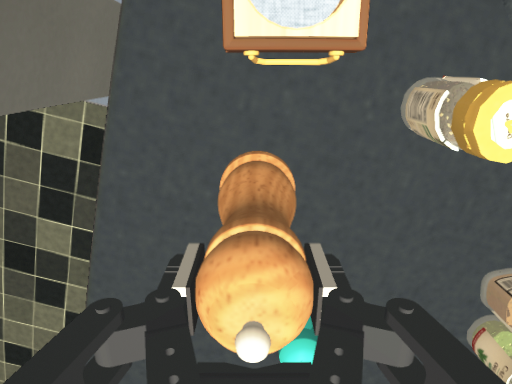

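View pics/s26.png

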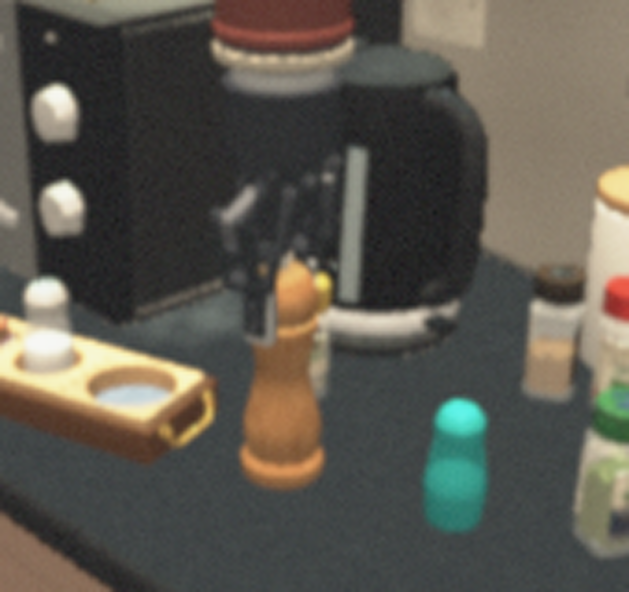

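```bash
python3 -m jog '[[[0.4,0,-0.02,0,0],[0.4,0,-0.04,0,0],[0.4,0,-0.06,0,0],[0.4,0,-0.06,0,0]]]';python3 h.py .4825 .1095 .19 14.7
```

```text
time_s: 28.7
position: [0.4941, -0.0428, 0.1933]
orientation: [-0.56, 0.43, -0.433, 0.561]
force: [0.9, -0.2, -0.9]
width: 0.0466
t 28.70 pos [ 0.4941 -0.0428  0.1933] yaw 14.8 j7 0.21 w 0.0466 F [ 0.9 -0.2 -0.9]
shift [-0.1502  0.0032  0.0276] rows>=3.1 turn 0.001 rows>=0.0
```

```bash
python3 -m jog '[[[0.4,-0.015,0,0.003,0],[0.4,-0.04,0,0.008,0],[0.4,-0.065,0,0.013,0],[0.4,-0.09,0,0.018,0],[0.4,-0.115,0,0.022,0],[0.4,-0.135,0,0.025,0],[0.4,-0.15,0,0.028,0],[0.4,-0.15,0,0.028,0]]]';python3 -m jog '[[[0.4,0,0,0,0],[0.4,0,0,0,0]]]';python3 h.py .4825 .1095 .125 14.7;python3 -c "
from h import *
snap('wrist','w27');snap('scene','s27',(130,80,300,240),3.7)
m=camera_model('wrist');print(w2pix(m,(.4825,.1095,.035)))"
```

```text
time_s: 29.5
position: [0.4803, 0.1126, 0.1902]
orientation: [0.561, -0.431, 0.43, -0.561]
force: [-0.3, 0.3, -1.4]
width: 0.0461
time_s: 29.7
position: [0.4815, 0.1086, 0.1907]
orientation: [0.56, -0.432, 0.432, -0.56]
force: [-0.5, 0.8, -1.4]
width: 0.0467
t 29.70 pos [0.4815 0.1086 0.1907] yaw 14.7 j7 -0.11 w 0.0467 F [-0.5  0.8 -1.4]
shift [-0.0006  0.0657  0.0013] rows>=1.3 turn 0.000 rows>=0.0
(np.float64(254.64714823427136), np.float64(168.44030887978676))
```

View pics/w27.png

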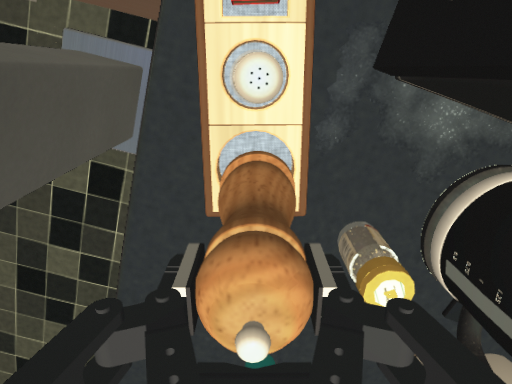

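View pics/s27.png

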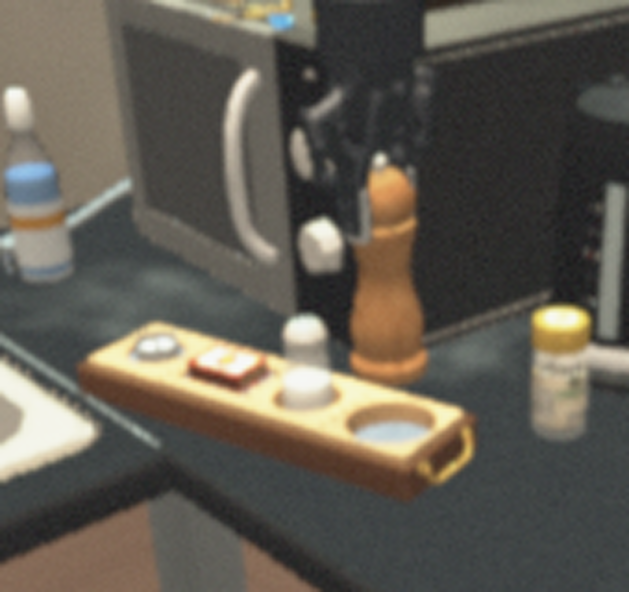

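The mill well's rim is centred at about (255,167), where (255,168) was predicted. I'll lower the mill gently.

```bash
python3 -m jog '[[[0.4,-0.001,0.015,0.001,0],[0.4,-0.001,0.03,0.001,0],[0.4,-0.001,0.04,0.001,0],[0.4,-0.001,0.045,0.001,0],[0.4,-0.001,0.045,0.001,0],[0.4,-0.001,0.045,0.001,0]]]';python3 h.py .4825 .1095 .125 14.7;python3 -c "
from h import *
snap('wrist','w28');m=camera_model('wrist');print(w2pix(m,(.4825,.1095,.035)))"
```

```text
time_s: 30.4
position: [0.4826, 0.1107, 0.1465]
orientation: [-0.56, 0.432, -0.431, 0.56]
force: [0.6, 0.1, -0.5]
width: 0.0467
t 30.40 pos [0.4826 0.1107 0.1465] yaw 14.8 j7 -0.15 w 0.0467 F [ 0.6  0.1 -0.5]
shift [ 0.0012  0.0215 -0.0004] rows>=0.4 turn 0.001 rows>=0.0
(np.float64(252.5819730570377), np.float64(185.92673274188928))
```

View pics/w28.png

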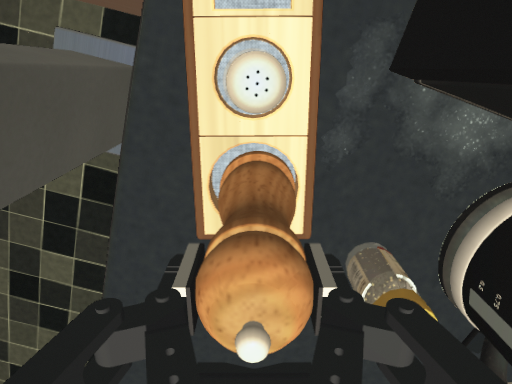

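```bash
python3 -m jog '[[[0.4,0,0,-0.003,0],[0.4,0,0.008,-0.003,0],[0.4,0,0.014,-0.003,0],[0.4,0,0.018,-0.003,0],[0.4,0,0.021,-0.003,0],[0.4,0,0.021,-0.003,0],[0.4,0,0.021,-0.003,0]]]';python3 h.py .4825 .1095 .125 14.7;python3 -c "
from h import *
snap('wrist','w29');snap('scene','s29',(130,80,300,240),3.7)"
```

```text
time_s: 31.15
position: [0.4796, 0.1099, 0.1252]
orientation: [-0.56, 0.432, -0.431, 0.56]
force: [0.1, -0.1, -2.4]
width: 0.0465
t 31.15 pos [0.4796 0.1099 0.1252] yaw 14.8 j7 -0.17 w 0.0465 F [ 0.1 -0.1 -2.4]
shift [0.0011 0.0002 0.0027] rows>=0.1 turn 0.001 rows>=0.0
```

View pics/w29.png

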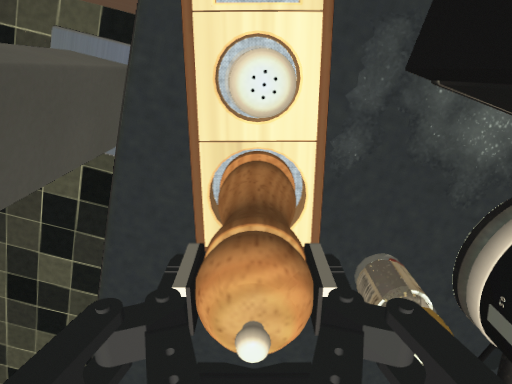

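View pics/s29.png

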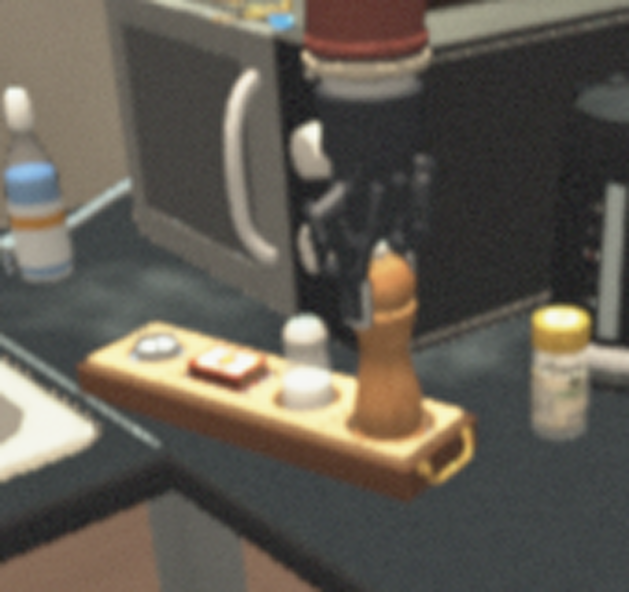

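```bash
python3 -m jog '[[[0.4,0,0.001,0.001,0],[0.4,0,0.002,0.001,0],[0.4,0,0.002,0.001,0],[0.4,0,0.002,0.001,0]]]'; python3 h.py .4825 .1095 .125
```

```text
time_s: 31.65
position: [0.4808, 0.1101, 0.1248]
orientation: [0.56, -0.431, 0.432, -0.56]
force: [-7.2, -2.5, 16.7]
width: 0.0465
t 31.65 pos [0.4808 0.1101 0.1248] yaw 14.8 j7 -0.17 w 0.0465 F [-7.2 -2.5 16.7]
shift [ 0.0011 -0.0002  0.0015] rows>=0.0 turn 0.000 rows>=0.0
```

Floor contact at 17 N. I'll back off 1 mm and release gently.

```bash
python3 -m jog '[[[0.4,0,-0.001,0,0],[0.4,0,-0.001,0,0],[0.62,0,-0.001,0,0],[0.62,0,-0.001,0,0],[0.62,0,-0.001,0,0],[0.85,0,-0.001,0,0],[0.85,0,-0.001,0,0],[0.85,0,-0.001,0,0]]]';python3 -m jog '[[[0.85,0,-0.03,0,0],[0.85,0,-0.06,0,0],[0.85,0,-0.1,0,0],[0.85,0,-0.14,0,0],[0.85,0,-0.14,0,0],[0.85,0,-0.14,0,0]]]'; python3 h.py .4825 .1095 .125; python3 -c "
from h import *
snap('wrist','w30');snap('scene','s30',(130,80,300,240),3.7);snap('top','t30',(95,100,405,275),2.5)"
```

```text
time_s: 32.45
position: [0.4805, 0.1101, 0.1243]
orientation: [-0.56, 0.432, -0.432, 0.56]
force: [0.3, 0.5, 1.0]
width: 0.0724
time_s: 33.05
position: [0.4809, 0.1102, 0.2649]
orientation: [-0.56, 0.431, -0.432, 0.56]
force: [-0.3, -1.6, -0.9]
width: 0.0725
t 33.05 pos [0.4809 0.1102 0.2649] yaw 14.8 j7 -0.07 w 0.0725 F [-0.3 -1.6 -0.9]
shift [0.001  0.1399 0.0011] rows>=2.8 turn 0.000 rows>=0.0
```

View pics/w30.png

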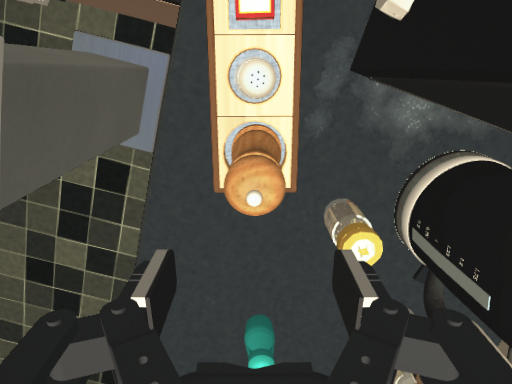

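View pics/s30.png

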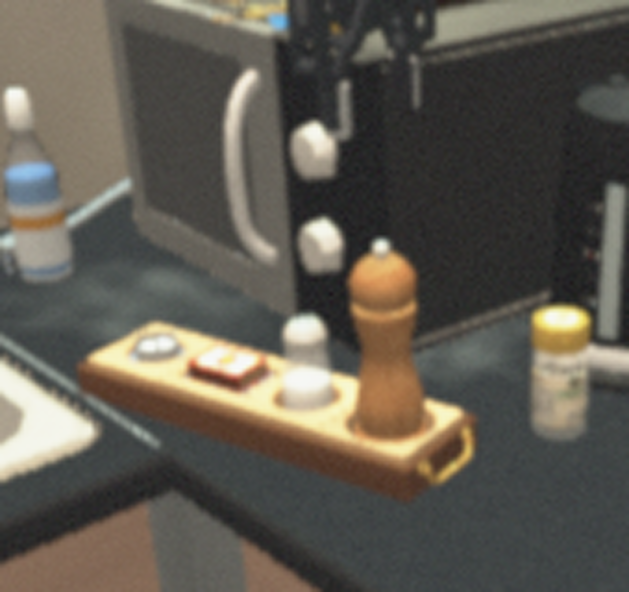

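View pics/t30.png

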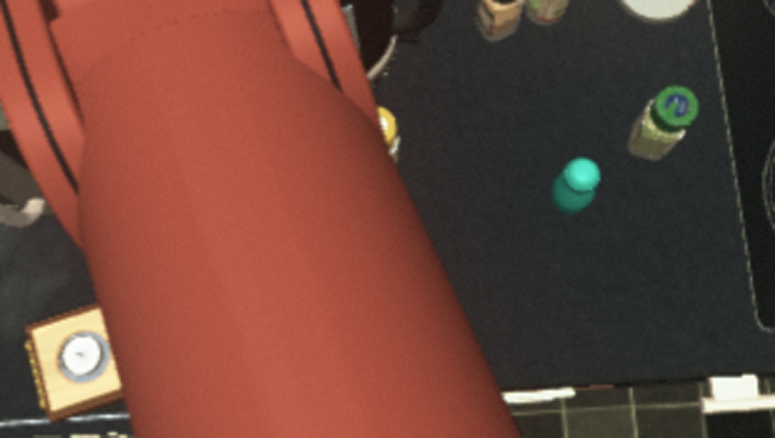

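The mill stands in its well. I'll move the arm aside for a clear top view and check centring and tilt numerically.

```bash
python3 -m jog '[[[0.85,0.045,0,0,0],[0.85,0.09,0,0,0],[0.85,0.135,0,0,0],[0.85,0.18,0,0,0],[0.85,0.225,0,0,0],[0.85,0.27,0,0,0],[0.85,0.315,0,0,0],[0.85,0.35,0,0,0]]]'; python3 -m jog '[[[0.85,0,0,0,0],[0.85,0,0,0,0]]]'; python3 -c "
from h import *
snap('top','t31');snap('scene','s31')
a=cv2.imread('pics/t31.png');b=cv2.imread('pics/s31.png')
cv2.imwrite('pics/t31c.png',cv2.resize(a[130:275,95:275],None,fx=4.1,fy=4.1,interpolation=cv2.INTER_CUBIC))
cv2.imwrite('pics/s31c.png',cv2.resize(b[120:250,140:300],None,fx=4.5,fy=4.5,interpolation=cv2.INTER_CUBIC))
for n in ('top','scene'):
  m=camera_model(n)
  for k,x,y,h in (('mill',.482,.110,.17),('salt',.4613,.190,.09)):
    print(n,k,[np.round(w2pix(m,(x,y,z)),1).tolist() for z in (.035,.013+h)])
"
```

```text
time_s: 34.0
position: [0.57, -0.2307, 0.2639]
orientation: [0.56, -0.432, 0.432, -0.56]
force: [1.4, 0.7, 2.2]
width: 0.0727
time_s: 34.2
position: [0.5692, -0.2286, 0.2625]
orientation: [0.56, -0.433, 0.431, -0.56]
force: [-0.4, 1.3, 0.4]
width: 0.0726
top mill [[223.9, 210.7], [217.3, 198.6]]
top salt [[192.1, 221.1], [186.7, 216.9]]
scene mill [[234.7, 193.2], [232.2, 145.1]]
scene salt [[212.3, 186.4], [210.6, 165.7]]
```

View pics/t31c.png

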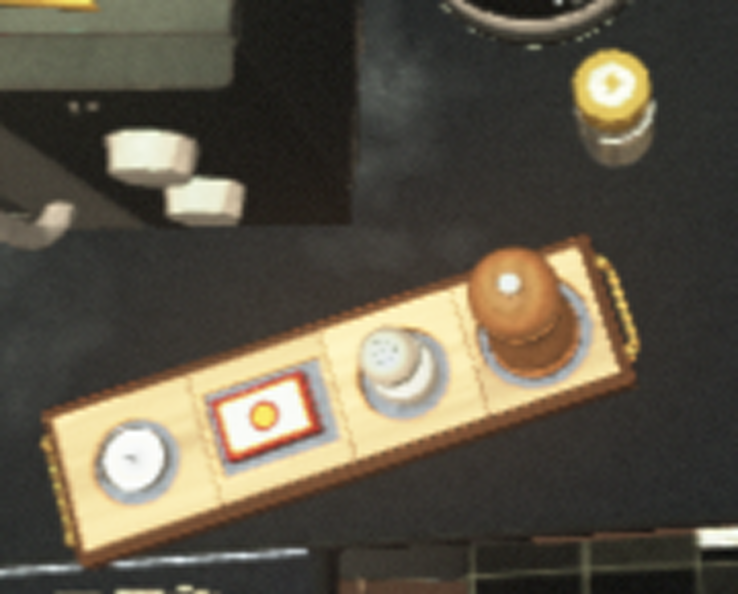

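View pics/s31c.png

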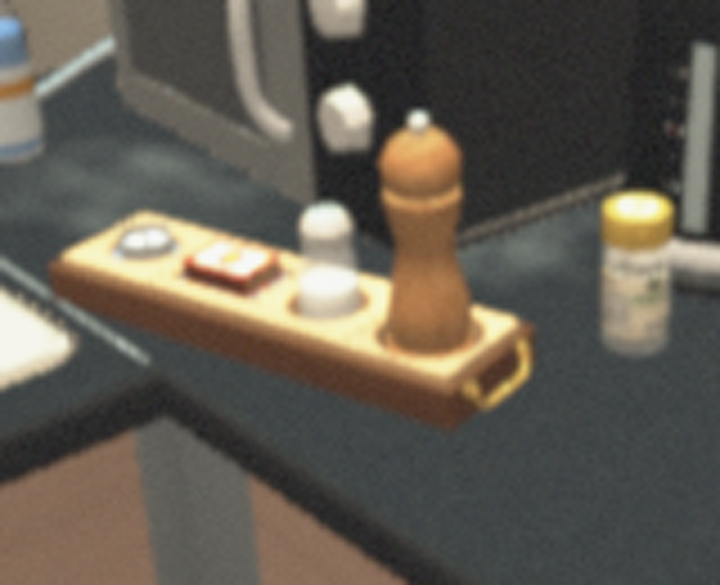

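View pics/t31.png

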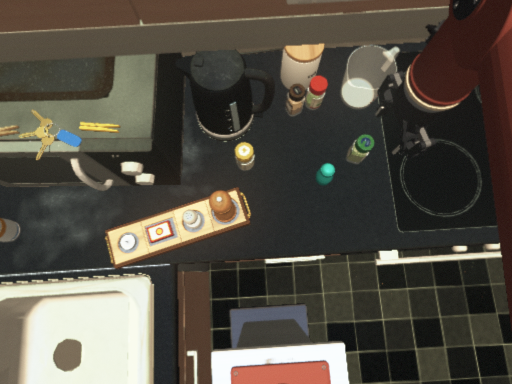

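```bash
python3 -c "
from h import *
m=camera_model('top')
f=lambda u,v:((u+.5)/4.1-.5+95,(v+.5)/4.1-.5+130)
ins={'tea':(.4199,.3478),'match':(.441,.2663),'salt':(.4622,.1873),'mill':(.483,.1067)}
for k,u,v,z in (('tea',133,458,.044),('match',263.5,416,.046),('salt',391,357,.097),('mill',508,284,.182)):
  p=pix2w(m,*f(u,v),z)[:2];print(k,p.round(4),'off mm',((p-ins[k])*1000).round(1))
g=lambda u,v:((u+.5)/4.1-.5+95,(v+.5)/4.1-.5+130)
print('yel',pix2w(m,*g(611,88),.098).round(4))
print(arm.state()['time_s'],arm.state()['force'].round(1))"
```

```text
tea [0.421  0.3467] off mm [ 1.1 -1.1]
match [0.4404 0.2692] off mm [-0.6  2.9]
salt [0.4622 0.1835] off mm [-0.  -3.8]
mill [0.4815 0.1075] off mm [-1.5  0.8]
yel [0.6128 0.0506 0.098 ]
34.3 [ 0.3  0.1 -0.7]
```

All four are within about 4 mm of their insert centres. The mill and salt look upright, and the jars haven't moved. The robot is clear, so I'm handing in.

```bash
python3 -c "
from cell import ticket
print(ticket.sign_off())"
```

```text
the job is handed in; nothing more can be done
None
```

I put the tea light, matchbox, salt shaker and pepper mill into their own inserts, in that order, and handed the job in at about 34 s of the 128 s. The sign-off gives no verdict, so the results below are my own last measurements.

| Item | Offset from insert centre (top view) | Limit |
|---|---|---|
| Tea light | about 1.6 mm | 11 mm |
| Matchbox | about 3.0 mm | 11 mm |
| Salt shaker | about 3.8 mm | 11 mm |
| Pepper mill | about 1.7 mm | 11 mm |

- **Upright and seated:** The mill's knob appeared within about 1.5 px of where an upright mill on the well floor should show, in both the top and scene views. I judged the heights of the other three only by eye and from the height at which each was released.
- **Jars and look-alike:** The yellow jar measured within about 2 mm of its start. I checked the green jar and the turquoise shaker only by eye; both looked unmoved.
- **Disagreement:** The wrist and top cameras differed by up to about 6 mm on the insert centres, most for the mill well. I aimed between the two, and every placement is still within the limit by either camera.
- **Contact force:** The highest reading was about 17 N, when the mill was set down on its well floor. The arm was clear of everything at hand-in.

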